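# Grade the blue glass test bars by shade

## Task

Lay the four stepped blue glass test bars out on the plywood sample board in order of shade, one on each grey pad: the darkest on the pad next to the black disc, then steadily lighter towards the white disc. Each bar lies flat with its highest step up, centred on its pad and lengthwise along the pad's long side, either way round; let go of all of them.

Things in the scene. Friction and masses are not known exactly. Their poses are not given: they have to be found in the camera images.
- bar_navy: opaque glass test bar, the darkest: near-black navy blue. All four bars have one shape: 66 mm long (its x), 26 mm wide (its y), 18 mm high, about 60 g, stepped alike at both ends (66 mm long to 6 mm height, 50 to 12, 34 to 18; 26 wide at all levels); grip across the 26 mm at mid-length. Origin: centre of underside, z up. Starts flat on the table, any yaw; loose pots 25 mm wide, 34 high stand nearby
- bar_cobalt: opaque glass test bar, the second darkest: strong cobalt blue. All four bars have one shape: 66 mm long (its x), 26 mm wide (its y), 18 mm high, about 60 g, stepped alike at both ends (66 mm long to 6 mm height, 50 to 12, 34 to 18; 26 wide at all levels); grip across the 26 mm at mid-length. Origin: centre of underside, z up. Starts flat on the table, any yaw; loose pots 25 mm wide, 34 high stand nearby
- bar_sky: opaque glass test bar, the second lightest: mid sky blue. All four bars have one shape: 66 mm long (its x), 26 mm wide (its y), 18 mm high, about 60 g, stepped alike at both ends (66 mm long to 6 mm height, 50 to 12, 34 to 18; 26 wide at all levels); grip across the 26 mm at mid-length. Origin: centre of underside, z up. Starts flat on the table, any yaw; loose pots 25 mm wide, 34 high stand nearby
- bar_pale: opaque glass test bar, the lightest: pale blue. All four bars have one shape: 66 mm long (its x), 26 mm wide (its y), 18 mm high, about 60 g, stepped alike at both ends (66 mm long to 6 mm height, 50 to 12, 34 to 18; 26 wide at all levels); grip across the 26 mm at mid-length. Origin: centre of underside, z up. Starts flat on the table, any yaw; loose pots 25 mm wide, 34 high stand nearby
- pad_1: flat grey pad, 80 mm long (its x, across the board) x 38 mm wide (its y, along the board's row), 2 mm thick, fixed on a plywood board 430 x 110 x 8 mm that lies on the table; the leftmost (+y end) of four, 80 mm between centres, seen from the robot. Origin: centre of underside, 8 mm above the table; upper face 2 mm higher; z up
- pad_2: flat grey pad, 80 mm long (its x, across the board) x 38 mm wide (its y, along the board's row), 2 mm thick, fixed on a plywood board 430 x 110 x 8 mm that lies on the table; second from the left of four, 80 mm between centres, seen from the robot. Origin: centre of underside, 8 mm above the table; upper face 2 mm higher; z up
- pad_3: flat grey pad, 80 mm long (its x, across the board) x 38 mm wide (its y, along the board's row), 2 mm thick, fixed on a plywood board 430 x 110 x 8 mm that lies on the table; second from the right of four, 80 mm between centres, seen from the robot. Origin: centre of underside, 8 mm above the table; upper face 2 mm higher; z up
- pad_4: flat grey pad, 80 mm long (its x, across the board) x 38 mm wide (its y, along the board's row), 2 mm thick, fixed on a plywood board 430 x 110 x 8 mm that lies on the table; the rightmost (-y end) of four, 80 mm between centres, seen from the robot. Origin: centre of underside, 8 mm above the table; upper face 2 mm higher; z up
- disc_black: black disc, 32 mm across, 4 mm thick, fixed on the board at one end of the row of pads (either end), 60 mm beyond the centre of the last pad; it marks the dark end of the row. Origin: centre of its underside, 8 mm above the table; z up
- disc_white: white disc, 32 mm across, 4 mm thick, fixed on the board at one end of the row of pads (either end), 60 mm beyond the centre of the last pad; it marks the light end of the row. Origin: centre of its underside, 8 mm above the table; z up
There are look-alikes about, which are no part of the job. Leave any pink look-alike of the bar_sky alone.

How it is judged:
By the outcome, as a careful person would: the job done as asked, in the order asked, and still so for the second after the job is handed in, with the robot touching nothing.
It also fails if it takes over 104 s, if anything falls off the work surface, if the arm or the gripper's body presses on something with over 40 N, if the wrist force passes 120 N, or if a joint passes its speed limit or range.

## Robot

A 6-joint arm with a two-finger parallel gripper is mounted at the origin on the work surface; the furniture and walls round the work are solid. World frame = base frame: x ahead of the robot, y to its left, z up, the work surface at z = 0. Lengths are in m, angles in rad, forces in N, time in s.
With the tool pointing down it reaches from about 0.325 to 0.85 m from the base axis. Payload 4.4 kg.
Tool frame: the origin (TCP) lies on the front face of the gripper's body, between the roots of the fingers; the fingertips stand 97 mm ahead of it and the grasp point (between the pads) lies 78 mm ahead of it; z points along the fingers, y is the direction in which the jaws open and shut (so a half turn about z gives the same grasp; the last joint's range is limited). The gripper opens to 94 mm and grips with 3 to 60 N. Pads are 16 mm wide; open, the fingers measure 119 mm over their backs; the gripper's body (75 mm by 177 mm) begins 78 mm behind the grasp point.
Start: joints at [1.077, 0.207, 1.542, -0, 1.393, -0.15], TCP at [0.194, 0.541, 0.303] pointing down, gripper open.
Joint ranges: [-2.73, 2.73], [-0.86, 2.22], [0.23, 2.46], [-1.11, 4.25], [0.08, 2.63], [-2.82, 2.82]. Speed limits (rad/s): [2.79, 2.79, 3.14, 3.14, 3.14, 3.14].

## Interface

Orientations are given as a unit quaternion [w, x, y, z].
In Python, from cell import manip gives the robot as it stands.
- The arm moves only by the tool play_rows, never from a script. Its argument "commands" is a list of rows, each an object of numbers: "grip": the gripper's target within -1 to 1 (shut at 1, half-way at 0, fully open at -1); "tx", "ty", "tz": the shift along the tool's x, y, z in mm; "rx", "ry", "rz": the turn, a rotation vector about the tool's x, y, z in degrees. A call has 1 to 12 rows; each row shifts and turns the pose as measured when the row begins, along the tool's axes as they then stand; what a row does not reach is not made up. A row lasts 1/8 s, in which the tool goes at most 62.5 mm and 10.7 degrees, less where a joint would pass 70% of its speed; a pose out of reach is approached as far as the arm can. A call is refused whole if a number of a shift passes 62.5 or a number of a turn 10.7, either way. A call with a gripper value outside its range is refused whole. The fingers move at their own pace and stop on an object; "force" is the grip in N (left out, the last holds). Time passes only in rows, so rows that do not move let the fingers close. It gives the time, the measured TCP pose, the force and the opening at its end, in the units of the state.
- manip.sense(): the state, without advancing time (a new reading comes with each control period).
- manip.camera(name): name is "side" or "top" or "wrist"; returns a dict with "img" (400x640x3 uint8, red, green, blue), "fx", "fy", "cx", "cy" (pixels), "cam_to_world" (4x4, takes a point from camera to world coordinates); the wrist camera has in their place "hand_eye" (4x4, takes a point from camera to tool coordinates, whose origin is the TCP and whose axes are the flange's). Camera axes: x right, y down, z forward; pixel columns grow to the right and rows downward; lengths in m; the calibration is good to about 2 mm. A picture is of the moment at which its call begins: read the wrist's pose just before it. There is no depth.
- manip.finish_job(): hands the job in, once; it reports no verdict.
The state is a dict: "time_s": time; "joint_pos": joint angles; "qd": joint speeds; "tau": joint torques, N m; "tool_pos": TCP position; "tool_rot": TCP orientation; "ft_force": force on the tool from outside, world axes, zero at the start; "ft_torque": the same for the moment, N m; "width": finger opening in m.
Only numpy, scipy, OpenCV 4.12 (cv2) and the standard library are available. Lean on these libraries where they do the work, as an engineer would, in place of code of your own. Each camera call takes 0.05 s, during which the arm holds its last target.

## Working session

There is one attempt and no reset: what is moved stays moved. The work goes in short steps, Python scripts to look and compute and a tool call to move; the robot and the scene stay as the last step left them, time stands still between calls to the robot, and variables do not carry over. Pictures are saved under pics/ and viewed, and the job is handed in when it is done.

Besides the shell and the picture viewer there is one more tool, called after "Call:" as a command line: name --argument value ..., lists and objects as JSON in quotes. play_rows: Moves the arm, as the interface text tells. Its arguments: {"type":"object","properties":{"commands":{"type":"array"},"force":{"type":"number"}},"required":["commands"]}

```bash
ls -la; mkdir -p pics; python3 - <<'E'
from cell import manip
import cv2,numpy as np
np.set_printoptions(precision=4,suppress=True)
s=manip.sense(); print(s)
for n in ["top","side","wrist"]:
    c=manip.camera(n); cv2.imwrite(f"pics/{n}0.png",c["img"][:,:,::-1]); np.savez(f"pics/{n}0.npz",**c)
    print(n,{k:v for k,v in c.items() if k!="img"})
E
```

```text
total 12
drwxr-xr-x  3 agent agent 4096 Dec  6 05:31 .
drwxr-xr-x 23 root  root  4096 Dec  6 05:31 ..
drwxr-xr-x  2 agent agent 4096 Dec  6 05:31 pics
{'time_s': 0.0, 'joint_pos': array([ 1.0765,  0.2074,  1.5429, -0.    ,  1.3935, -0.1505]), 'qd': array([-0.001 , -0.0011,  0.    , -0.0005,  0.0014, -0.0013]), 'tau': array([ -0.0012, -37.0881, -28.1413,   0.0697,   0.0363,  -0.0002]), 'tool_pos': array([0.1935, 0.5408, 0.3015]), 'tool_rot': array([-0.0004,  0.171 ,  0.9853, -0.0011]), 'ft_force': array([-1.0452, -0.79  , -0.0654]), 'ft_torque': array([ 0.0321, -0.0136, -0.0049]), 'width': 0.09402332735441787}
top {'fx': 385.883548156974, 'fy': 385.883548156974, 'cx': 311.61818975552717, 'cy': 200.51393807520589, 'cam_to_world': array([[ 0.019 , -0.9861,  0.1651,  0.3949],
       [-0.9998, -0.0182,  0.0064,  0.0136],
       [-0.0033, -0.1652, -0.9863,  0.8717],
       [ 0.    ,  0.    ,  0.    ,  1.    ]])}
side {'fx': 435.9755366925961, 'fy': 435.9755366925961, 'cx': 311.13785395157174, 'cy': 203.6721041047115, 'cam_to_world': array([[ 0.996 , -0.0308,  0.0838,  0.4458],
       [-0.0877, -0.5097,  0.8559, -0.7936],
       [ 0.0164, -0.8598, -0.5104,  0.5406],
       [ 0.    ,  0.    ,  0.    ,  1.    ]])}
wrist {'fx': 292.28310064496185, 'fy': 292.28310064496185, 'cx': 316.0446806853807, 'cy': 198.2619316161489, 'hand_eye': array([[-0.0001, -0.9579, -0.2871,  0.0846],
       [ 1.    , -0.0002,  0.0003, -0.0001],
       [-0.0004, -0.2871,  0.9579, -0.0815],
       [ 0.    ,  0.    ,  0.    ,  1.    ]])}
```

View pics/top0.png

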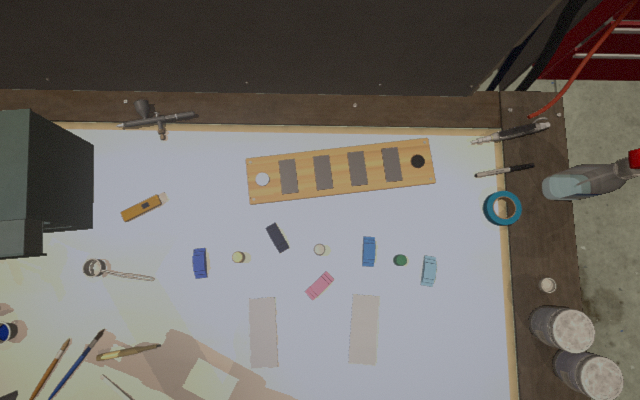

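View pics/side0.png

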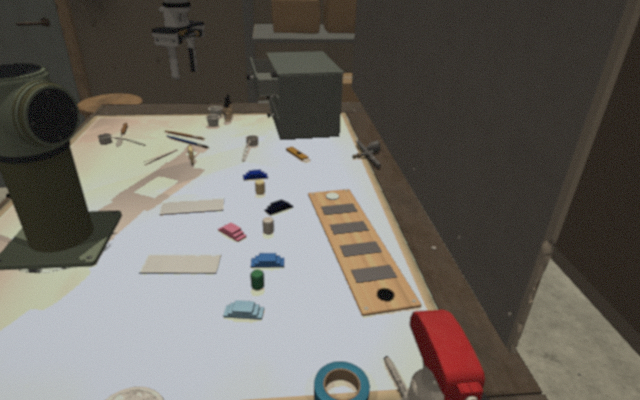

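View pics/wrist0.png

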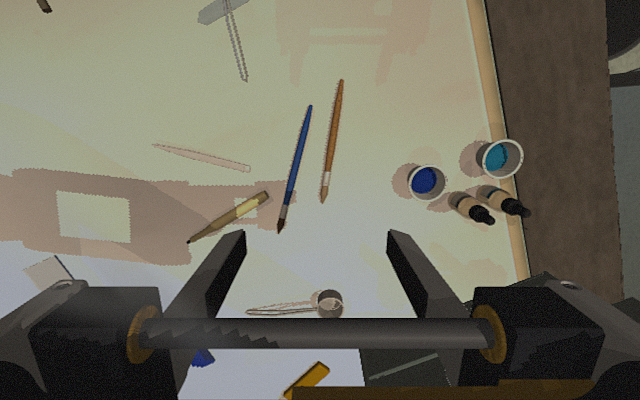

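Top view: black disc at (417,161), white at (262,179), so navy goes on pad_4, the rightmost, then cobalt, sky and pale towards the left.

Candidates (top px):
- (278,237): near-black, navy.
- (200,263): strong dark blue, cobalt.
- (369,251): mid blue, sky.
- (429,271): pale.
- (320,285): pink look-alike, leave alone.
- Pots at (238,257), (319,249) and (400,260): obstacles.

I'll check this in a close crop.

```bash
cat > h.py <<'E'
import cv2,numpy as np
from scipy.spatial.transform import Rotation as R
np.set_printoptions(precision=4,suppress=True)
def Rq(q): return R.from_quat([q[1],q[2],q[3],q[0]]).as_matrix()
def T_of(c,s=None):
    if 'cam_to_world' in c: return np.array(c['cam_to_world'])
    T=np.eye(4); T[:3,:3]=Rq(s['tool_rot']); T[:3,3]=s['tool_pos']; return T@np.array(c['hand_eye'])
def ray(c,T,uv):
    uv=np.atleast_2d(uv).astype(float)
    d=np.c_[(uv[:,0]-c['cx'])/c['fx'],(uv[:,1]-c['cy'])/c['fy'],np.ones(len(uv))]@T[:3,:3].T
    return T[:3,3],d/np.linalg.norm(d,axis=1)[:,None]
def onplane(c,T,uv,z):
    o,d=ray(c,T,uv); return o+d*((z-o[2])/d[:,2])[:,None]
def tri(rays):
    A=np.zeros((3,3));b=np.zeros(3)
    for o,d in rays:
        P=np.eye(3)-np.outer(d,d);A+=P;b+=P@o
    p=np.linalg.solve(A,b); return p,[np.linalg.norm((np.eye(3)-np.outer(d,d))@(p-o)) for o,d in rays]
def proj(c,T,p):
    q=(np.atleast_2d(p)-T[:3,3])@T[:3,:3]; return np.c_[q[:,0]/q[:,2]*c['fx']+c['cx'],q[:,1]/q[:,2]*c['fy']+c['cy']]
def shot(n,tag):
    from cell import manip
    s=manip.sense(); c=manip.camera(n); cv2.imwrite(f"pics/{tag}.png",c["img"][:,:,::-1]); np.savez(f"pics/{tag}.npz",**c,tool_pos=s['tool_pos'],tool_rot=s['tool_rot'])
    return s,c
E
python3 - <<'E'
from h import *
im=cv2.imread('pics/top0.png')
cv2.imwrite('pics/crop1.png',cv2.resize(im[130:310,180:450],None,fx=2.9,fy=2.9,interpolation=cv2.INTER_CUBIC))
E
```

```text
(no output)
```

View pics/crop1.png

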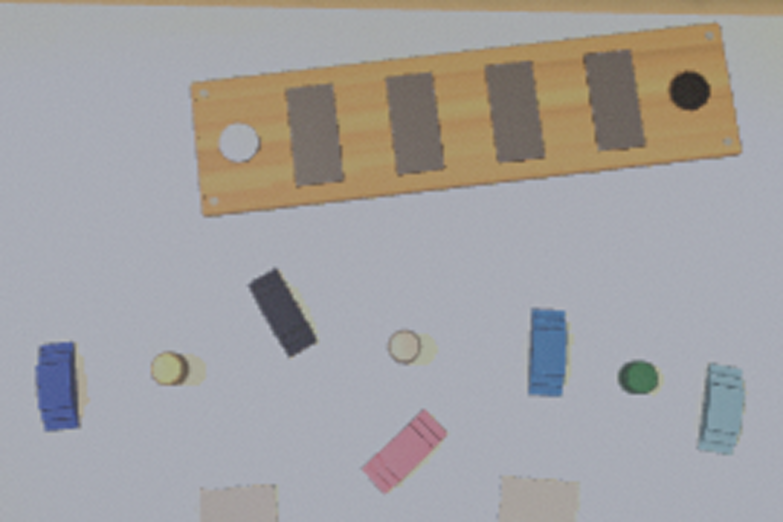

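The crop shows four clearly different blues: navy at (283,312), cobalt at (58,386), sky at (548,352) and pale at (721,408). The pots all stand more than 40 mm away. Next I measure them in the top and side views.

```bash
cat > m1.py <<'E'
from h import *
def comp(mask,amin=60):
    n,l,st,ce=cv2.connectedComponentsWithStats(mask.astype(np.uint8))
    return [(l==i) for i in range(1,n) if st[i,4]>amin]
ct=dict(np.load('pics/top0.npz'));cs=dict(np.load('pics/side0.npz'))
def blobs(c):
    im=c['img'].astype(int);hsv=cv2.cvtColor(c['img'],cv2.COLOR_RGB2HSV).astype(int)
    return im,hsv
def seed(c,uv,kind):
    im,h=blobs(c); ref=im[uv[1]-1:uv[1]+2,uv[0]-1:uv[0]+2].reshape(-1,3).mean(0)
    H,S,V=h[...,0],h[...,1],h[...,2]
    if kind=='blue': m=(H>85)&(H<130)&(S>75)&(V>20)
    if kind=='dark': m=V<75
    if kind=='pad': m=(V<130)&(S<75)
    if kind=='white': m=(S<50)&(V>150)
    m=m.astype(np.uint8)
    n,l=cv2.connectedComponents(m); return l==l[uv[1],uv[0]]
seeds={'navy':((278,237),(279,207),'dark'),'cobalt':((200,263),(256,175),'blue'),'sky':((369,251),(267,261),'blue'),'pale':((429,271),(243,310),'blue'),
'pad1':((289,177),(338,210),'pad'),'pad2':((323,173),(349,228),'pad'),'pad3':((357,169),(361,249),'pad'),'pad4':((392,165),(374,274),'pad'),'black':((417,161),(386,295),'dark')}
if __name__=='__main__':
  for k,(a,b,kind) in seeds.items():
    out=[]
    for c,uv in((ct,a),(cs,b)):
        m=seed(c,uv,kind); ys,xs=np.nonzero(m)
        r=cv2.minAreaRect(np.c_[xs,ys].astype(np.float32)); out.append((r,len(xs),(xs.mean(),ys.mean())))
    Tt,Ts=T_of(ct),T_of(cs)
    p,e=tri([(o,d[0]) for o,d in (ray(ct,Tt,out[0][2]),ray(cs,Ts,out[1][2]))])
    bx=cv2.boxPoints(out[0][0]); w=onplane(ct,Tt,bx,0.009 if 'p'!=k[0] or k=='pale' else 0.010)
    L=[np.linalg.norm(w[i]-w[(i+1)%4])*1000 for i in range(4)]
    i=0 if L[0]>L[1] else 1
    v=w[i+1]-w[i]; yaw=np.degrees(np.arctan2(v[1],v[0]))%180
    print(k,'area',out[0][1],out[1][1],'tri',p,'err mm',1000*e[0],'topctr',w.mean(0),'L',np.round(L[:2],1),'yaw',round(yaw,1))
E
python3 m1.py
```

```text
navy area 178357 201 tri [ 0.4403 -0.0079  0.0662] err mm 11.829769133082296 topctr [0.5588 0.0036 0.009 ] L [1573.6  884.2] yaw 91.0
cobalt area 348 148 tri [0.3951 0.2659 0.0062] err mm 0.12756229935307373 topctr [0.3955 0.2657 0.009 ] L [28.1 64.2] yaw 8.1
sky area 328 368 tri [ 0.4279 -0.1097  0.0068] err mm 0.11003010287480444 topctr [ 0.4273 -0.1091  0.009 ] L [24.5 63.8] yaw 179.6
pale area 254331 254528 tri [0.5365 0.0022 0.0764] err mm 5.20173699750393 topctr [0.582 0.004 0.009] L [1586.4  931. ] yaw 90.9
pad1 area 535 250 tri [0.5954 0.0738 0.0075] err mm 0.1906649142027739 topctr [0.5953 0.0735 0.01  ] L [37.2 79.1] yaw 7.6
pad2 area 539 308 tri [ 0.6062 -0.0051  0.0073] err mm 0.11151966795164336 topctr [ 0.6059 -0.0047  0.01  ] L [37.3 79.5] yaw 8.5
pad3 area 539 394 tri [ 0.6173 -0.0842  0.007 ] err mm 0.24684902592158225 topctr [ 0.6167 -0.0836  0.01  ] L [37.4 79.9] yaw 7.7
pad4 area 532 500 tri [ 0.6281 -0.1634  0.0069] err mm 0.08200346596819101 topctr [ 0.6275 -0.1625  0.01  ] L [37.3 80. ] yaw 7.7
black area 123 149 tri [ 0.6369 -0.2231  0.0079] err mm 0.08869953206386798 topctr [ 0.6362 -0.2231  0.009 ] L [25.4 28.6] yaw 178.4
```

```bash
python3 - <<'E'
from h import *
import m1
ct,cs=m1.ct,m1.cs
def msk(c,uv,cond,r=28):
    hsv=cv2.cvtColor(c['img'],cv2.COLOR_RGB2HSV).astype(int)
    m=cond(*[hsv[...,i] for i in range(3)])
    z=np.zeros_like(m); z[uv[1]-r:uv[1]+r,uv[0]-r:uv[0]+r]=1; m=(m&z).astype(np.uint8)
    n,l=cv2.connectedComponents(m); return l==l[uv[1],uv[0]]
for n,c,uv in (('navy top',ct,(278,237)),('pale top',ct,(429,271)),('navy side',cs,(279,207)),('pale side',cs,(243,310))):
    h=cv2.cvtColor(c['img'],cv2.COLOR_RGB2HSV); print(n,h[uv[1],uv[0]],'bg',h[uv[1]-25,uv[0]+25],h[uv[1]+20,uv[0]-25])
for k,a,b,f in (('navy',(278,237),(279,207),lambda H,S,V:V<95),('pale',(429,271),(243,310),lambda H,S,V:(S>60)&(H>85)&(H<112)),):
    out=[]
    for c,uv in((ct,a),(cs,b)):
        m=msk(c,uv,f); ys,xs=np.nonzero(m)
        out.append((cv2.minAreaRect(np.c_[xs,ys].astype(np.float32)),len(xs),(xs.mean(),ys.mean())))
    Tt,Ts=T_of(ct),T_of(cs)
    p,e=tri([(o,d[0]) for o,d in (ray(ct,Tt,out[0][2]),ray(cs,Ts,out[1][2]))])
    w=onplane(ct,Tt,cv2.boxPoints(out[0][0]),.009)
    L=[np.linalg.norm(w[i]-w[(i+1)%4])*1000 for i in range(4)]; i=0 if L[0]>L[1] else 1
    v=w[i+1]-w[i]
    print(k,out[0][1],out[1][1],p,e[0]*1e3,w.mean(0),np.round(L[:2],1),np.degrees(np.arctan2(v[1],v[0]))%180)
for k,uv in(('potY',(238,256)),('potW',(319,248)),('potG',(400,259)),('pink',(320,285))): print(k,onplane(ct,T_of(ct),uv,.03))
E
```

```text
navy top [120  31  83] bg [112  16 178] [115  15 181]
pale top [ 98  59 164] bg [113  18 181] [113  18 182]
navy side [150  73  21] bg [112  14 203] [102  13 201]
pale side [ 96  49 168] bg [106  14 202] [107  18 199]
navy 306 224 [0.4537 0.0947 0.0053] 0.6390762013732237 [0.4544 0.0946 0.009 ] [24.3 63. ] 31.725020594243034
pale 255993 255985 [0.5361 0.0021 0.075 ] 5.299103804162929 [0.582 0.004 0.009] [1586.4  931. ] 90.94439524438639
potY [[0.4113 0.1757 0.03  ]]
potW [[0.4318 0.001  0.03  ]]
potG [[ 0.4115 -0.1739  0.03  ]]
pink [[ 0.3534 -0.0023  0.03  ]]
```

```bash
cat > plan.py <<'E'
from h import *
import sys
def plan(x,y,z,yawdeg,n,s=None):
    """yawdeg: world angle of tool x axis (tool down). print n rows"""
    if s is None:
        from cell import manip; s=manip.sense()
    p=np.array(s['tool_pos']);M=Rq(s['tool_rot'])
    a=np.radians(yawdeg); G=np.array([[np.cos(a),np.sin(a),0],[np.sin(a),-np.cos(a),0],[0,0,-1]]).T
    G=np.array([[np.cos(a),np.sin(a),0],[np.sin(a),-np.cos(a),0],[0,0,-1.]])
    # columns: x=(c,s,0), y=(s,-c,0), z=(0,0,-1)
    rv=R.from_matrix(M.T@G).as_rotvec()
    d=(np.array([x,y,z])-p)/n
    print('now',p,'yaw',np.degrees(np.arctan2(M[1,0],M[0,0]))%360,'tilt',np.degrees(np.arccos(-M[2,2])),'F',s['ft_force'],'w',s['width'],'t',s['time_s'])
    for k in range(n):
        Mk=M@R.from_rotvec(rv*k/n).as_matrix()
        print(np.round(1000*Mk.T@d,1),np.round(np.degrees(rv)/n,2))
if __name__=='__main__':
    a=[float(v) for v in sys.argv[1:]]; plan(*a[:4],int(a[4]))
E
python3 plan.py .454 .095 .22 211.7 10
```

```text
now [0.1936 0.541  0.3018] yaw 160.30371076098933 tilt 0.09836865994009625 F [-0.9723  0.4673  1.4709] w 0.09369704943839761 t 0.15
[-39.5 -33.2   8.2] [-0.01 -0.01 -5.14]
[-36.4 -36.6   8.2] [-0.01 -0.01 -5.14]
[-33.  -39.7   8.2] [-0.01 -0.01 -5.14]
[-29.3 -42.5   8.2] [-0.01 -0.01 -5.14]
[-25.4 -45.    8.2] [-0.01 -0.01 -5.14]
[-21.2 -47.1   8.2] [-0.01 -0.01 -5.14]
[-16.9 -48.8   8.2] [-0.01 -0.01 -5.14]
[-12.5 -50.1   8.2] [-0.01 -0.01 -5.14]
[ -8.  -51.    8.2] [-0.01 -0.01 -5.14]
[ -3.4 -51.5   8.2] [-0.01 -0.01 -5.14]
```

Call:
play_rows --commands '[{"tx":-39.5,"ty":-33,"tz":8,"rz":-5.1,"grip":-0.1},{"tx":-36.5,"ty":-36.5,"tz":8,"rz":-5.1},{"tx":-33,"ty":-39.5,"tz":8,"rz":-5.1},{"tx":-29.5,"ty":-42.5,"tz":8,"rz":-5.1},{"tx":-25.5,"ty":-45,"tz":8,"rz":-5.1},{"tx":-21,"ty":-47,"tz":8,"rz":-5.1},{"tx":-17,"ty":-49,"tz":8,"rz":-5.1},{"tx":-12.5,"ty":-50,"tz":8,"rz":-5.1},{"tx":-8,"ty":-51,"tz":8,"rz":-5.1},{"tx":-3.5,"ty":-51.5,"tz":8,"rz":-5.1}]' --force 25

```text
invalid input
```

```bash
python3 plan.py .454 .095 .22 211.7 2
```

```text
now [0.1936 0.541  0.3018] yaw 160.30371076098933 tilt 0.09836865994009625 F [-0.9723  0.4673  1.4709] w 0.09369704943839761 t 0.15
[-197.7 -166.    41.1] [ -0.04  -0.03 -25.7 ]
[-106.2 -235.3   41. ] [ -0.04  -0.03 -25.7 ]
```

Call:
play_rows --commands '[{"grip":-0.1,"tx":-39.5,"ty":-33,"tz":8,"rx":0,"ry":0,"rz":-5.1},{"grip":-0.1,"tx":-36.5,"ty":-36.5,"tz":8,"rx":0,"ry":0,"rz":-5.1},{"grip":-0.1,"tx":-33,"ty":-39.5,"tz":8,"rx":0,"ry":0,"rz":-5.1},{"grip":-0.1,"tx":-29.5,"ty":-42.5,"tz":8,"rx":0,"ry":0,"rz":-5.1},{"grip":-0.1,"tx":-25.5,"ty":-45,"tz":8,"rx":0,"ry":0,"rz":-5.1},{"grip":-0.1,"tx":-21,"ty":-47,"tz":8,"rx":0,"ry":0,"rz":-5.1},{"grip":-0.1,"tx":-17,"ty":-49,"tz":8,"rx":0,"ry":0,"rz":-5.1},{"grip":-0.1,"tx":-12.5,"ty":-50,"tz":8,"rx":0,"ry":0,"rz":-5.1},{"grip":-0.1,"tx":-8,"ty":-51,"tz":8,"rx":0,"ry":0,"rz":-5.1},{"grip":-0.1,"tx":-3.5,"ty":-51.5,"tz":8,"rx":0,"ry":0,"rz":-5.1}]' --force 25

```text
time_s: 1.4
tool_pos: [0.4653, 0.0881, 0.2187]
tool_rot: [0.001, -0.288, 0.958, -0.0]
ft_force: [-0.1, 0.5, 1.2]
width: 0.0515
```

```bash
python3 plan.py .454 .095 .22 211.7 2
```

```text
now [0.4653 0.0881 0.2187] yaw 213.4780208416414 tilt 0.07114985242054991 F [-0.1029  0.4645  1.1621] w 0.05150442725650583 t 1.4
[ 2.8  6.  -0.7] [-0.01  0.03  0.89]
[ 2.9  5.9 -0.7] [-0.01  0.03  0.89]
```

Call:
play_rows --commands '[{"grip":-0.1,"tx":5.5,"ty":12,"tz":0,"rx":0,"ry":0,"rz":1.8},{"grip":-0.1,"tx":0,"ty":0,"tz":0,"rx":0,"ry":0,"rz":0}]'

```text
time_s: 1.65
tool_pos: [0.4553, 0.0913, 0.2175]
tool_rot: [-0.0, -0.269, 0.963, -0.0]
ft_force: [-0.2, -1.1, 0.3]
width: 0.0515
```

```bash
python3 plan.py .454 .095 .22 211.7 1; python3 -c "
from h import *
shot('wrist','w1')"
```

```text
now [0.4553 0.0913 0.2175] yaw 211.258995940016 tilt 0.02955540466850883 F [-0.1729 -1.0549  0.3143] w 0.05152889402397295 t 1.65
[-0.8  3.8 -2.5] [-0.01 -0.03 -0.44]
```

View pics/w1.png

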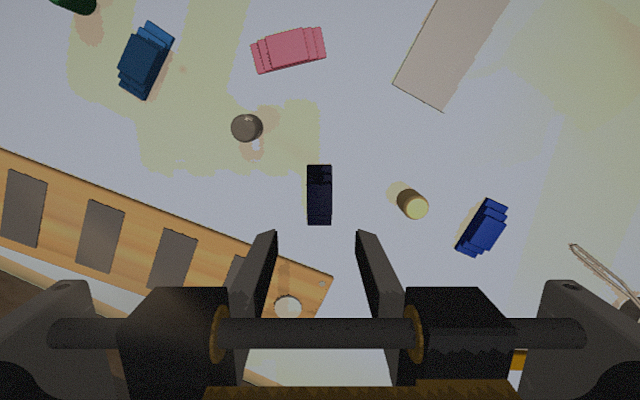

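```bash
cat > wb.py <<'E'
from h import *
import sys
def bar(tag,uv,kind,r=70):
    c=dict(np.load(f'pics/{tag}.npz')); T=T_of(c,c)
    hsv=cv2.cvtColor(c['img'],cv2.COLOR_RGB2HSV).astype(int);H,S,V=[hsv[...,i] for i in range(3)]
    m={'navy':V<75,'blue':(H>85)&(H<130)&(S>90),'pale':(H>85)&(H<115)&(S>40),'pad':(V<150)&(S<75)}[kind]
    z=np.zeros_like(m); z[max(0,uv[1]-r):uv[1]+r,max(0,uv[0]-r):uv[0]+r]=1
    m=cv2.morphologyEx((m&z).astype(np.uint8),cv2.MORPH_OPEN,np.ones((3,3)))
    n,l=cv2.connectedComponents(m); k=l==l[uv[1],uv[0]]
    ys,xs=np.nonzero(k); pts=np.c_[xs,ys].astype(np.float32)
    (cx,cy),(w,h),ang=r_=cv2.minAreaRect(pts); 
    b=cv2.boxPoints(((cx,cy),(w+1,h+1),ang)); 
    b=b[np.argsort(b[:,1])]   # top two = near camera base, bottom two = far
    zn,zf=(.010,.010) if kind=='pad' else (0.,.006)
    near=onplane(c,T,b[:2],zn); far=onplane(c,T,b[2:],zf)
    N,F=near.mean(0)[:2],far.mean(0)[:2]
    v=N-F; ctr=(N+F)/2
    print(tag,kind,'px',round(cx,1),round(cy,1),'area',len(xs),'ctr',ctr,'len',round(1000*np.linalg.norm(v),1),'wid',np.round(1000*np.linalg.norm(near[0]-near[1]),1),np.round(1000*np.linalg.norm(far[0]-far[1]),1),'yaw',round(np.degrees(np.arctan2(v[1],v[0]))%360,2))
    vv=c['img'][:,:,::-1].copy(); cv2.drawContours(vv,[np.int32(b[[0,1,3,2]] if (b[0,0]<b[1,0])==(b[2,0]<b[3,0]) else b)],-1,(0,255,0),1); cv2.imwrite(f'pics/{tag}_m.png',vv)
    return ctr
if __name__=='__main__': bar(sys.argv[1],(int(sys.argv[2]),int(sys.argv[3])),sys.argv[4],int(sys.argv[5]) if len(sys.argv)>5 else 70)
E
python3 wb.py w1 319 195 navy 50; python3 wb.py w1 485 228 blue
```

```text
w1 navy px 319.0 194.5 area 1484 ctr [0.4541 0.0948] len 64.1 wid 25.8 26.9 yaw 211.36
w1 blue px 483.7 230.0 area 1729 ctr [0.3953 0.2697] len 69.0 wid 38.5 40.2 yaw 184.56
```

```bash
python3 plan.py .454 .0948 .14 211.5 2
```

```text
now [0.4559 0.0913 0.2178] yaw 211.29456255899274 tilt 0.07712829165394625 F [-0.2983  0.1312 -0.6353] w 0.05169597552603054 t 1.7
[-0.1  2.  38.9] [-0.04  0.01 -0.1 ]
[-0.1  2.  38.9] [-0.04  0.01 -0.1 ]
```

Call:
play_rows --commands '[{"grip":-0.1,"tx":0,"ty":2,"tz":39,"rx":0,"ry":0,"rz":-0.1},{"grip":-0.1,"tx":0,"ty":2,"tz":37,"rx":0,"ry":0,"rz":0},{"grip":-0.1,"tx":0,"ty":0,"tz":0,"rx":0,"ry":0,"rz":0}]'

```text
time_s: 2.08
tool_pos: [0.4557, 0.096, 0.142]
tool_rot: [0.003, -0.273, 0.962, -0.001]
ft_force: [-0.2, -0.0, -0.3]
width: 0.0517
```

```bash
python3 plan.py .454 .0948 .100 211.5 2;python3 -c "
from h import *
shot('wrist','w2')"; python3 wb.py w2 318 220 navy 60
```

```text
now [0.4557 0.096  0.142 ] yaw 211.67211222144712 tilt 0.3843335802656084 F [-0.1574 -0.0191 -0.3078] w 0.05166981900593663 t 2.075
[ 1.1  0.  21. ] [-0.13  0.14  0.09]
[ 1.1 -0.  21. ] [-0.13  0.14  0.09]
w2 navy px 315.5 215.5 area 2582 ctr [0.4541 0.0943] len 64.4 wid 26.5 28.1 yaw 211.66
```

View pics/w2.png

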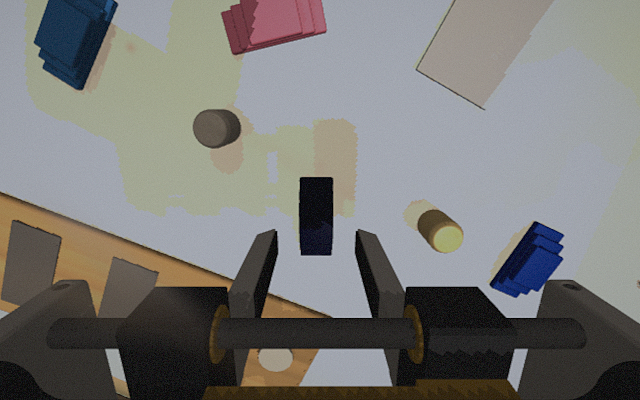

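Call:
play_rows --commands '[{"grip":-0.1,"tx":1.2,"ty":0,"tz":21,"rx":-0.1,"ry":0.1,"rz":0},{"grip":-0.1,"tx":1,"ty":0,"tz":18,"rx":-0.1,"ry":0.1,"rz":0},{"grip":-0.1,"tx":0,"ty":0,"tz":0,"rx":0,"ry":0,"rz":0}]'

```text
time_s: 2.5
tool_pos: [0.4607, 0.0958, 0.1098]
tool_rot: [0.008, -0.274, 0.962, -0.002]
ft_force: [0.1, 0.5, -0.1]
width: 0.0519
```

```bash
python3 plan.py .454 .0945 .100 211.5 1
```

```text
now [0.4607 0.0958 0.1098] yaw 211.853998028248 tilt 0.9906801419321724 F [ 0.0524  0.4573 -0.0677] w 0.05190677164789971 t 2.5
[6.5 2.5 9.7] [-0.52  0.84  0.35]
```

```bash
python3 -c "
from cell import manip
import numpy as np
np.set_printoptions(precision=4,suppress=True)
s=manip.sense();print(s['joint_pos'],s['qd'],s['tau'])"
```

```text
[ 0.021   0.2434  1.9561 -0.0004  0.9248 -2.1054] [ 0.0069 -0.0331 -0.0325 -0.0018  0.0054 -0.0025] [ -0.096  -30.4937 -20.4332  -0.046   -0.0934  -0.0039]
```

Call:
play_rows --commands '[{"grip":-0.1,"tx":6,"ty":2.5,"tz":0,"rx":-0.5,"ry":0.8,"rz":0.3},{"grip":-0.1,"tx":0,"ty":0,"tz":0,"rx":0,"ry":0,"rz":0}]'

```text
time_s: 2.75
tool_pos: [0.456, 0.095, 0.1127]
tool_rot: [0.003, -0.272, 0.962, -0.001]
ft_force: [-0.7, 0.4, -0.5]
width: 0.0518
```

```bash
python3 plan.py .454 .0945 .100 211.5 1; python3 -c "
from cell import manip
import numpy as np
np.set_printoptions(precision=4,suppress=True)
s=manip.sense();print(s['joint_pos'],s['qd'],s['tau'])"
```

```text
now [0.456  0.095  0.1127] yaw 211.57535737655672 tilt 0.2975286603026925 F [-0.7048  0.4431 -0.4726] w 0.05183928786681503 t 2.75
[ 2.1  0.6 12.7] [-0.15  0.26  0.08]
[ 0.0193  0.2344  1.9594  0.0001  0.9426 -2.1026] [-0.0001 -0.0143 -0.0208  0.0008  0.0003  0.0002] [ -0.0063 -30.7598 -20.6886  -0.0435   0.0885   0.0048]
```

Call:
play_rows --commands '[{"grip":-0.1,"tx":3,"ty":0.6,"tz":10,"rx":-0.1,"ry":0.4,"rz":0},{"grip":-0.1,"tx":0.8,"ty":0,"tz":4,"rx":-0.1,"ry":0.3,"rz":0},{"grip":-0.1,"tx":0,"ty":0,"tz":0,"rx":0,"ry":0,"rz":0}]'

```text
time_s: 3.12
tool_pos: [0.453, 0.0934, 0.0988]
tool_rot: [-0.003, -0.272, 0.962, -0.001]
ft_force: [-0.8, -1.1, -0.0]
width: 0.0516
```

```bash
python3 plan.py .454 .0945 .100 211.5 1
```

```text
now [0.453  0.0934 0.0988] yaw 211.57769852178478 tilt 0.3854356647620947 F [-0.7749 -1.0702 -0.0397] w 0.05164644662388347 t 3.125
[-1.5  0.4 -1.2] [ 0.   -0.39  0.08]
```

Call:
play_rows --commands '[{"grip":-0.1,"tx":-1,"ty":0.4,"tz":-0.8,"rx":0,"ry":-0.3,"rz":0},{"grip":1,"tx":0,"ty":0,"tz":0,"rx":0,"ry":0,"rz":0},{"grip":1,"tx":0,"ty":0,"tz":0,"rx":0,"ry":0,"rz":0},{"grip":1,"tx":0,"ty":0,"tz":0,"rx":0,"ry":0,"rz":0},{"grip":1,"tx":0,"ty":0,"tz":0,"rx":0,"ry":0,"rz":0}]' --force 25

```text
time_s: 3.75
tool_pos: [0.4538, 0.0944, 0.0996]
tool_rot: [-0.001, -0.272, 0.962, -0.0]
ft_force: [-0.7, 0.5, -1.1]
width: 0.0254
```

```bash
python3 plan.py .62 -.158 .20 187.85 6
```

```text
now [0.4538 0.0944 0.0996] yaw 211.57762581155384 tilt 0.06478401831379392 F [-0.7348  0.4848 -1.0781] w 0.025409523189908315 t 3.75
[ -1.6 -50.3 -16.7] [-0.   -0.01  3.95]
[ -5.  -50.1 -16.7] [-0.   -0.01  3.95]
[ -8.5 -49.6 -16.7] [-0.   -0.01  3.95]
[-11.9 -48.9 -16.7] [-0.   -0.01  3.95]
[-15.2 -48.  -16.7] [-0.   -0.01  3.95]
[-18.5 -46.8 -16.7] [-0.   -0.01  3.95]
```

```bash
python3 - <<'E'
from plan import *
from cell import manip
s=manip.sense(); s=dict(s); s['tool_pos']=np.array(s['tool_pos'])+[0,0,.09]
plan(.66,-.045,.30,187.85,6,s)
E
```

```text
now [0.4538 0.0944 0.1896] yaw 211.57762581155384 tilt 0.06478401831379392 F [-0.7348  0.4848 -1.0781] w 0.025409523189908315 t 3.75
[-17.1 -37.8 -18.4] [-0.   -0.01  3.95]
[-19.7 -36.5 -18.4] [-0.   -0.01  3.95]
[-22.1 -35.1 -18.4] [-0.   -0.01  3.95]
[-24.5 -33.5 -18.4] [-0.   -0.01  3.95]
[-26.8 -31.7 -18.4] [-0.   -0.01  3.95]
[-28.9 -29.8 -18.4] [-0.   -0.01  3.95]
```

Call:
play_rows --commands '[{"grip":1,"tx":0,"ty":0,"tz":-35,"rx":0,"ry":0,"rz":0},{"grip":1,"tx":0,"ty":0,"tz":-55,"rx":0,"ry":0,"rz":0},{"grip":1,"tx":-17,"ty":-38,"tz":-18,"rx":0,"ry":0,"rz":4},{"grip":1,"tx":-19.5,"ty":-36.5,"tz":-18,"rx":0,"ry":0,"rz":4},{"grip":1,"tx":-22,"ty":-35,"tz":-18,"rx":0,"ry":0,"rz":4},{"grip":1,"tx":-24.5,"ty":-33.5,"tz":-18,"rx":0,"ry":0,"rz":4},{"grip":1,"tx":-27,"ty":-31.5,"tz":-18,"rx":0,"ry":0,"rz":4},{"grip":1,"tx":-27,"ty":-28,"tz":-18,"rx":0,"ry":0,"rz":3},{"grip":1,"tx":0,"ty":0,"tz":0,"rx":0,"ry":0,"rz":0},{"grip":1,"tx":0,"ty":0,"tz":0,"rx":0,"ry":0,"rz":0}]'

```text
time_s: 5.0
tool_pos: [0.6595, -0.0486, 0.2984]
tool_rot: [-0.005, -0.069, 0.998, 0.0]
ft_force: [0.5, 0.0, -0.7]
width: 0.0263
```

```bash
python3 -c "
from h import *
shot('wrist','w3')"; python3 plan.py .628 -.163 .15 187.85 4
```

```text
now [ 0.6595 -0.0486  0.2986] yaw 187.930470546262 tilt 0.5066710829733037 F [ 1.2635  0.3331 -0.4054] w 0.025811234934014635 t 5.05
[ 11.4 -27.3  37.2] [ 0.02 -0.13  0.02]
[ 11.5 -27.3  37.2] [ 0.02 -0.13  0.02]
[ 11.6 -27.3  37.2] [ 0.02 -0.13  0.02]
[ 11.6 -27.3  37.2] [ 0.02 -0.13  0.02]
```

View pics/w3.png

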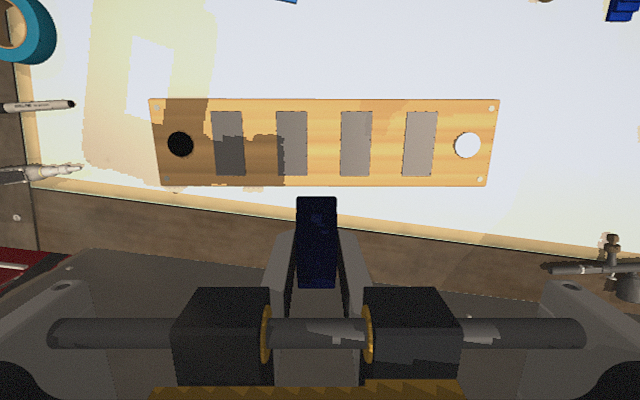

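```bash
python3 - <<'E'
from h import *
c=dict(np.load('pics/w3.npz'));T=T_of(c,c)
hsv=cv2.cvtColor(c['img'],cv2.COLOR_RGB2HSV).astype(int)
for u in (229,292,356,420): print(hsv[125,u],hsv[165,u], hsv[143,u+22])
P=[]
for u in (229,292,356,420):
    m=((hsv[...,1]<62)&(hsv[...,2]<200)).astype(np.uint8); z=np.zeros_like(m); z[104:183,u-26:u+26]=1; m&=z
    m=cv2.morphologyEx(m,cv2.MORPH_OPEN,np.ones((3,3)))
    n,l,st,ce=cv2.connectedComponentsWithStats(m); i=1+np.argmax(st[1:,4])
    ys,xs=np.nonzero(l==i); (cx,cy),(w,h),a=cv2.minAreaRect(np.c_[xs,ys].astype(np.float32))
    b=cv2.boxPoints(((cx,cy),(w+1,h+1),a)); q=onplane(c,T,b,.010)
    L=[1000*np.linalg.norm(q[i]-q[(i+1)%4]) for i in (0,1)]
    ctr=onplane(c,T,[(xs.mean(),ys.mean())],.010)[0]; P.append(ctr)
    print(u,(cx,cy),len(xs),q.mean(0)[:2],ctr,np.round(L,1))
P=np.array(P); d=P[3]-P[0]; print(np.linalg.norm(d)/3,np.degrees(np.arctan2(-d[0],d[1])))
E
```

```text
[ 14  33 132] [21 34 76] [ 16 131 140]
[ 14  35 139] [ 14  37 137] [ 18 126 227]
[ 16  34 156] [ 19  42 152] [ 19 126 226]
[ 14  38 174] [ 17  42 168] [ 19 122 225]
229 (227.71572875976562, 143.02029418945312) 1874 [ 0.6279 -0.1639] [ 0.6264 -0.1637  0.01  ] [37.9 80.9]
292 (291.0, 142.5) 1856 [ 0.6164 -0.0855] [ 0.6151 -0.0849  0.01  ] [37.7 79.1]
356 (355.4477233886719, 142.9854736328125) 1881 [ 0.6059 -0.0055] [ 0.6048 -0.0059  0.01  ] [81.3 37.7]
420 (419.0406188964844, 143.5033416748047) 1892 [0.5956 0.0736] [0.594  0.0729 0.01  ] [82.  38.2]
0.07960327337560025 7.792930933116855
```

Call:
play_rows --commands '[{"grip":1,"tx":9,"ty":-23,"tz":25,"rx":0,"ry":-0.1,"rz":0},{"grip":1,"tx":10,"ty":-27.5,"tz":37,"rx":0,"ry":-0.1,"rz":0},{"grip":1,"tx":11.5,"ty":-27.5,"tz":37,"rx":0,"ry":-0.1,"rz":0},{"grip":1,"tx":11.5,"ty":-27.5,"tz":33,"rx":0,"ry":-0.1,"rz":0},{"grip":1,"tx":0,"ty":-5,"tz":5,"rx":0,"ry":0,"rz":0},{"grip":1,"tx":0,"ty":0,"tz":0,"rx":0,"ry":0,"rz":0}]'

```text
time_s: 5.8
tool_pos: [0.6274, -0.1586, 0.157]
tool_rot: [-0.003, -0.074, 0.997, 0.003]
ft_force: [-0.3, 1.0, 0.3]
width: 0.0259
```

```bash
python3 plan.py .6277 -.1634 .125 187.8 1
```

```text
now [ 0.6274 -0.1586  0.157 ] yaw 188.44305787541404 tilt 0.44965778668280937 F [-0.3055  0.9754  0.3207] w 0.025910805063536744 t 5.8
[ 0.2 -5.  32. ] [ 0.34 -0.29  0.64]
```

Call:
play_rows --commands '[{"grip":1,"tx":0,"ty":-4,"tz":18,"rx":0.3,"ry":-0.3,"rz":0.6},{"grip":1,"tx":0,"ty":-1.5,"tz":14,"rx":0,"ry":0,"rz":0},{"grip":1,"tx":0,"ty":0,"tz":0,"rx":0,"ry":0,"rz":0},{"grip":1,"tx":0,"ty":0,"tz":0,"rx":0,"ry":0,"rz":0}]'

```text
time_s: 6.3
tool_pos: [0.632, -0.1605, 0.1301]
tool_rot: [0.004, -0.071, 0.997, -0.001]
ft_force: [1.0, -0.1, -0.4]
width: 0.0259
```

```bash
python3 plan.py .6277 -.1634 .110 187.8 1
```

```text
now [ 0.632  -0.1605  0.1301] yaw 188.13281389079128 tilt 0.5126360581217957 F [ 0.999  -0.1167 -0.3959] w 0.025949287986339744 t 6.3
[ 4.8 -2.2 20.1] [-0.14  0.49  0.33]
```

Call:
play_rows --commands '[{"grip":1,"tx":5,"ty":-2.2,"tz":5,"rx":-0.1,"ry":0.5,"rz":0.3},{"grip":1,"tx":0,"ty":0,"tz":3,"rx":0,"ry":0,"rz":0},{"grip":1,"tx":0,"ty":0,"tz":0,"rx":0,"ry":0,"rz":0},{"grip":1,"tx":0,"ty":0,"tz":0,"rx":0,"ry":0,"rz":0}]'

```text
time_s: 6.8
tool_pos: [0.6279, -0.1637, 0.1232]
tool_rot: [0.001, -0.068, 0.998, -0.001]
ft_force: [-0.1, 0.0, -0.2]
width: 0.0259
```

```bash
python3 plan.py .6277 -.1634 .110 187.8 1
```

```text
now [ 0.6279 -0.1637  0.1232] yaw 187.82838965794684 tilt 0.1285097263316065 F [-0.0859  0.0352 -0.2256] w 0.025895990448058553 t 6.8
[ 0.2  0.4 13.2] [-0.1   0.08  0.03]
```

Call:
play_rows --commands '[{"grip":1,"tx":0.6,"ty":0.2,"tz":4.5,"rx":0,"ry":0.1,"rz":0},{"grip":1,"tx":0.6,"ty":0,"tz":4.5,"rx":0,"ry":0.1,"rz":0},{"grip":1,"tx":0.6,"ty":0,"tz":3,"rx":0,"ry":0.1,"rz":0},{"grip":1,"tx":0,"ty":0,"tz":0,"rx":0,"ry":0,"rz":0}]'

```text
time_s: 7.3
tool_pos: [0.6258, -0.1638, 0.11]
tool_rot: [-0.002, -0.068, 0.998, -0.001]
ft_force: [-0.8, 0.6, -0.0]
width: 0.0257
```

```bash
python3 plan.py .6277 -.1634 .110 187.8 1
```

```text
now [ 0.6258 -0.1638  0.11  ] yaw 187.8197413996096 tilt 0.28632639592066356 F [-0.7923  0.5881 -0.0451] w 0.02565449335770959 t 7.3
[-2.   0.1 -0. ] [-0.08 -0.27  0.02]
```

Call:
play_rows --commands '[{"grip":1,"tx":-2,"ty":0.2,"tz":-0.5,"rx":0,"ry":-0.3,"rz":0},{"grip":1,"tx":0,"ty":0,"tz":0,"rx":0,"ry":0,"rz":0},{"grip":1,"tx":0,"ty":0,"tz":0.5,"rx":0,"ry":0,"rz":0},{"grip":1,"tx":0,"ty":0,"tz":0.5,"rx":0,"ry":0,"rz":0}]'

```text
time_s: 7.8
tool_pos: [0.6283, -0.1634, 0.1099]
tool_rot: [0.001, -0.068, 0.998, -0.001]
ft_force: [-0.1, 0.4, -1.9]
width: 0.0255
```

```bash
python3 plan.py .6277 -.1634 .110 187.8 1
```

```text
now [ 0.6283 -0.1634  0.1099] yaw 187.82521366008686 tilt 0.14640367485882747 F [-0.1068  0.3998 -1.9401] w 0.025532414207744485 t 7.8
[ 0.6  0.  -0.1] [-0.11  0.1   0.03]
```

Call:
play_rows --commands '[{"grip":-0.1,"tx":0,"ty":0,"tz":0,"rx":0,"ry":0,"rz":0},{"grip":-0.1,"tx":0,"ty":0,"tz":0,"rx":0,"ry":0,"rz":0},{"grip":-0.1,"tx":0,"ty":0,"tz":0,"rx":0,"ry":0,"rz":0},{"grip":-0.1,"tx":0,"ty":0,"tz":-20,"rx":0,"ry":0,"rz":0},{"grip":-0.1,"tx":0,"ty":0,"tz":-50,"rx":0,"ry":0,"rz":0},{"grip":-0.1,"tx":0,"ty":0,"tz":-30,"rx":0,"ry":0,"rz":0},{"grip":-0.1,"tx":0,"ty":0,"tz":0,"rx":0,"ry":0,"rz":0}]'

```text
time_s: 8.68
tool_pos: [0.629, -0.1636, 0.2172]
tool_rot: [0.003, -0.068, 0.998, -0.002]
ft_force: [-0.3, 0.2, 0.1]
width: 0.0515
```

```bash
python3 -c "
from h import *
shot('wrist','w4')"; python3 plan.py .3955 .267 .22 188 11
```

```text
now [ 0.6283 -0.1633  0.2155] yaw 187.82552847453047 tilt 0.21448771853860818 F [ 0.743  -0.2002 -0.2072] w 0.051899595125601994 t 8.725
[15.6 41.6 -0.6] [-0.01  0.01 -0.02]
[15.6 41.6 -0.5] [-0.01  0.01 -0.02]
[15.6 41.6 -0.5] [-0.01  0.01 -0.02]
[15.6 41.6 -0.5] [-0.01  0.01 -0.02]
[15.6 41.7 -0.5] [-0.01  0.01 -0.02]
[15.6 41.7 -0.5] [-0.01  0.01 -0.02]
[15.6 41.7 -0.5] [-0.01  0.01 -0.02]
[15.6 41.7 -0.5] [-0.01  0.01 -0.02]
[15.5 41.7 -0.4] [-0.01  0.01 -0.02]
[15.5 41.7 -0.4] [-0.01  0.01 -0.02]
[15.5 41.7 -0.4] [-0.01  0.01 -0.02]
```

View pics/w4.png

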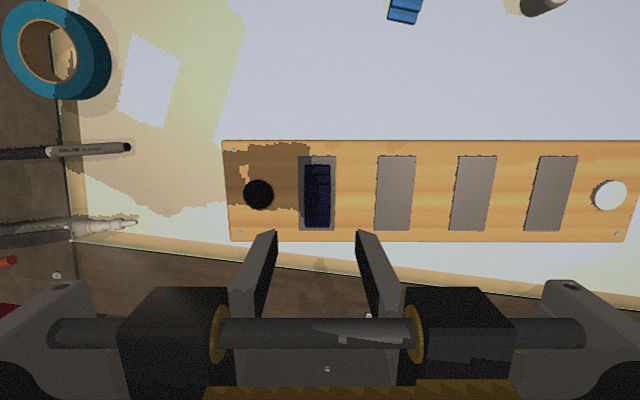

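```bash
cat > chk.py <<'E'
from h import *
import sys
# check a placed bar vs pad in a wrist picture: args tag u v
def chk(tag,uv,kind):
    c=dict(np.load(f'pics/{tag}.npz'));T=T_of(c,c)
    hsv=cv2.cvtColor(c['img'],cv2.COLOR_RGB2HSV).astype(int);H,S,V=[hsv[...,i] for i in range(3)]
    B=(H>90)&(H<135)&(S>(60 if kind!='pale' else 35)); W=(H>8)&(H<30)&(S>85)
    res={}
    for nm,m,zn,zf in(('bar',B,.010,.016),('pad',~W,.010,.010)):
        z=np.zeros_like(m); z[uv[1]-48:uv[1]+46,uv[0]-30:uv[0]+30]=1
        m=cv2.morphologyEx((m&z).astype(np.uint8),cv2.MORPH_OPEN,np.ones((3,3)))
        n,l=cv2.connectedComponents(m); ys,xs=np.nonzero(l==l[uv[1],uv[0]])
        (cx,cy),(w,h),a=cv2.minAreaRect(np.c_[xs,ys].astype(np.float32)); b=cv2.boxPoints(((cx,cy),(w+1,h+1),a)); b=b[np.argsort(b[:,1])]
        N=onplane(c,T,b[:2],zn).mean(0)[:2];F=onplane(c,T,b[2:],zf).mean(0)[:2]; v=N-F
        res[nm]=(N+F)/2; print(nm,(round(cx,1),round(cy,1)),len(xs),res[nm],'len',round(1000*np.linalg.norm(v),1),'wid px',round(min(w,h)+1,1),'yaw',round(np.degrees(np.arctan2(v[1],v[0]))%360,1))
    print('bar-pad mm',1000*(res['bar']-res['pad']))
if __name__=='__main__': chk(sys.argv[1],(int(sys.argv[2]),int(sys.argv[3])),sys.argv[4])
E
python3 chk.py w4 317 196 navy
```

```text
bar (317.0, 195.5) 1098 [ 0.6288 -0.1631] len 64.1 wid px 25.0 yaw 187.9
pad (316.5, 192.5) 2691 [ 0.6274 -0.1638] len 79.0 wid px 38.0 yaw 187.8
bar-pad mm [1.436 0.72 ]
```

Call:
play_rows --commands '[{"grip":-0.1,"tx":10,"ty":25,"tz":-1,"rx":0,"ry":0,"rz":0},{"grip":-0.1,"tx":15.5,"ty":41.5,"tz":0,"rx":0,"ry":0,"rz":0},{"grip":-0.1,"tx":15.5,"ty":41.5,"tz":0,"rx":0,"ry":0,"rz":0},{"grip":-0.1,"tx":15.5,"ty":41.5,"tz":0,"rx":0,"ry":0,"rz":0},{"grip":-0.1,"tx":15.5,"ty":41.5,"tz":0,"rx":0,"ry":0,"rz":0},{"grip":-0.1,"tx":15.5,"ty":41.5,"tz":0,"rx":0,"ry":0,"rz":0},{"grip":-0.1,"tx":15.5,"ty":41.5,"tz":0,"rx":0,"ry":0,"rz":0},{"grip":-0.1,"tx":15.5,"ty":41.5,"tz":0,"rx":0,"ry":0,"rz":0},{"grip":-0.1,"tx":15.5,"ty":41.5,"tz":0,"rx":0,"ry":0,"rz":0},{"grip":-0.1,"tx":15.5,"ty":41.5,"tz":0,"rx":0,"ry":0,"rz":0},{"grip":-0.1,"tx":10,"ty":25,"tz":0,"rx":0,"ry":0,"rz":0},{"grip":-0.1,"tx":0,"ty":0,"tz":0,"rx":0,"ry":0,"rz":0}]'

```text
time_s: 10.22
tool_pos: [0.3951, 0.2453, 0.1998]
tool_rot: [-0.014, -0.067, 0.998, -0.0]
ft_force: [-0.0, -0.7, -0.5]
width: 0.052
```

```bash
python3 plan.py .3955 .268 .22 188 1; python3 -c "
from h import *
shot('wrist','w5')"
```

```text
now [0.3951 0.2453 0.1998] yaw 187.66601878702852 tilt 1.5872543656510814 F [-0.0112 -0.6648 -0.4758] w 0.05202052779114116 t 10.225
[ -2.9  22.5 -20.3] [ 0.07 -1.59 -0.33]
```

View pics/w5.png

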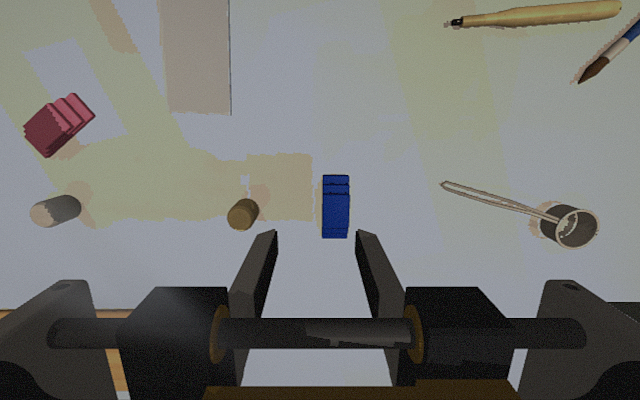

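```bash
python3 wb.py w5 336 206 blue 60; python3 plan.py .3955 .266 .15 188 2
```

```text
w5 blue px 335.7 206.0 area 1638 ctr [0.3945 0.2655] len 64.6 wid 27.1 28.1 yaw 187.22
now [0.3955 0.2446 0.1997] yaw 187.59513873498935 tilt 1.5931437828392192 F [0.4574 0.6988 0.2294] w 0.051760885731352214 t 10.275
[-2.1 10.6 24.8] [ 0.03 -0.8  -0.2 ]
[-1.8 10.6 24.9] [ 0.03 -0.8  -0.2 ]
```

Call:
play_rows --commands '[{"grip":-0.1,"tx":-1,"ty":11,"tz":25,"rx":0,"ry":-0.8,"rz":0},{"grip":-0.1,"tx":-1,"ty":10.5,"tz":28,"rx":0,"ry":-0.8,"rz":0},{"grip":-0.1,"tx":0,"ty":0,"tz":0,"rx":0,"ry":0,"rz":0},{"grip":-0.1,"tx":0,"ty":0,"tz":0,"rx":0,"ry":0,"rz":0}]'

```text
time_s: 10.78
tool_pos: [0.3958, 0.2628, 0.1449]
tool_rot: [0.0, -0.064, 0.998, -0.001]
ft_force: [0.5, 0.2, 0.6]
width: 0.0515
```

```bash
 python3 -c "
from h import *
shot('wrist','w6')"; python3 wb.py w6 320 215 blue 70; python3 plan.py .3946 .2656 .100 187.5 1
```

```text
w6 blue px 318.0 217.0 area 2458 ctr [0.3949 0.2643] len 64.6 wid 26.2 27.6 yaw 187.43
now [0.3957 0.2628 0.1449] yaw 187.34815155499564 tilt 0.09058783884821152 F [ 0.2268 -0.5707  0.0276] w 0.05143558018143299 t 10.825
[ 0.7  3.  44.9] [-0.09  0.01 -0.15]
```

Call:
play_rows --commands '[{"grip":-0.1,"tx":1,"ty":2,"tz":20,"rx":0,"ry":0.2,"rz":0},{"grip":-0.1,"tx":1,"ty":0,"tz":18,"rx":0,"ry":0.2,"rz":0},{"grip":-0.1,"tx":1,"ty":0,"tz":3,"rx":0,"ry":0.2,"rz":0},{"grip":-0.1,"tx":0,"ty":0,"tz":0,"rx":0,"ry":0,"rz":0}]'

```text
time_s: 11.32
tool_pos: [0.3957, 0.2639, 0.106]
tool_rot: [-0.002, -0.063, 0.998, -0.0]
ft_force: [-0.0, -0.9, 0.2]
width: 0.0521
```

```bash
python3 plan.py .3948 .2648 .0995 187.4 1
```

```text
now [0.3957 0.2639 0.106 ] yaw 187.21456196722528 tilt 0.2334546313017978 F [-0.0013 -0.8549  0.1706] w 0.05211697921903745 t 11.325
[0.8 1.1 6.5] [-0.01 -0.23 -0.19]
```

Call:
play_rows --commands '[{"grip":-0.1,"tx":1,"ty":1,"tz":5,"rx":0,"ry":-0.2,"rz":-0.1},{"grip":-0.1,"tx":0,"ty":0,"tz":1.5,"rx":0,"ry":0,"rz":0},{"grip":-0.1,"tx":0,"ty":0,"tz":0,"rx":0,"ry":0,"rz":0}]'

```text
time_s: 11.7
tool_pos: [0.3953, 0.2652, 0.1003]
tool_rot: [0.001, -0.064, 0.998, 0.0]
ft_force: [-0.6, 0.6, 0.6]
width: 0.0516
```

```bash
python3 plan.py .3948 .2648 .0995 187.4 1
```

```text
now [0.3953 0.2652 0.1003] yaw 187.33669431167462 tilt 0.11075393198078351 F [-0.6119  0.6451  0.6266] w 0.051602176316156594 t 11.7
[ 0.5 -0.3  0.8] [ 0.03  0.11 -0.06]
```

Call:
play_rows --commands '[{"grip":1,"tx":0,"ty":0,"tz":0,"rx":0,"ry":0,"rz":0},{"grip":1,"tx":0,"ty":0,"tz":0,"rx":0,"ry":0,"rz":0},{"grip":1,"tx":0,"ty":0,"tz":0,"rx":0,"ry":0,"rz":0},{"grip":1,"tx":0,"ty":0,"tz":0,"rx":0,"ry":0,"rz":0},{"grip":1,"tx":0,"ty":0,"tz":-30,"rx":0,"ry":0,"rz":0},{"grip":1,"tx":0,"ty":0,"tz":-50,"rx":0,"ry":0,"rz":0},{"grip":1,"tx":0,"ty":0,"tz":-20,"rx":0,"ry":0,"rz":0},{"grip":1,"tx":0,"ty":0,"tz":0,"rx":0,"ry":0,"rz":0}]'

```text
time_s: 12.7
tool_pos: [0.3942, 0.2647, 0.2019]
tool_rot: [-0.001, -0.064, 0.998, -0.0]
ft_force: [0.1, -0.4, -1.4]
width: 0.0259
```

```bash
python3 plan.py .6168 -.0845 .17 187.8 9
```

```text
now [0.3942 0.2647 0.2019] yaw 187.33543139028833 tilt 0.06207487162186073 F [ 0.1324 -0.3901 -1.3537] w 0.02594087585196088 t 12.7
[-19.6 -41.6   3.5] [-0.   -0.01 -0.05]
[-19.5 -41.7   3.5] [-0.   -0.01 -0.05]
[-19.5 -41.7   3.5] [-0.   -0.01 -0.05]
[-19.5 -41.7   3.5] [-0.   -0.01 -0.05]
[-19.4 -41.7   3.5] [-0.   -0.01 -0.05]
[-19.4 -41.7   3.5] [-0.   -0.01 -0.05]
[-19.4 -41.7   3.5] [-0.   -0.01 -0.05]
[-19.3 -41.8   3.5] [-0.   -0.01 -0.05]
[-19.3 -41.8   3.5] [-0.   -0.01 -0.05]
```

Call:
play_rows --commands '[{"grip":1,"tx":-10,"ty":-22,"tz":0,"rx":0,"ry":0,"rz":0},{"grip":1,"tx":-19.5,"ty":-41.5,"tz":0,"rx":0,"ry":0,"rz":0},{"grip":1,"tx":-19.5,"ty":-41.5,"tz":0,"rx":0,"ry":0,"rz":0},{"grip":1,"tx":-19.5,"ty":-41.5,"tz":0,"rx":0,"ry":0,"rz":0},{"grip":1,"tx":-19.5,"ty":-41.5,"tz":0,"rx":0,"ry":0,"rz":0},{"grip":1,"tx":-19.5,"ty":-41.5,"tz":0,"rx":0,"ry":0,"rz":0},{"grip":1,"tx":-19.5,"ty":-41.5,"tz":0,"rx":0,"ry":0,"rz":0},{"grip":1,"tx":-19.5,"ty":-41.5,"tz":5,"rx":0,"ry":0,"rz":0},{"grip":1,"tx":-19.5,"ty":-41.5,"tz":10,"rx":0,"ry":0,"rz":0},{"grip":1,"tx":-9,"ty":-20,"tz":5,"rx":0,"ry":0,"rz":0},{"grip":1,"tx":0,"ty":0,"tz":0,"rx":0,"ry":0,"rz":0}]'

```text
time_s: 14.08
tool_pos: [0.6135, -0.0933, 0.1609]
tool_rot: [-0.013, -0.065, 0.998, 0.003]
ft_force: [0.1, 0.9, -0.2]
width: 0.026
```

```bash
python3 plan.py .6168 -.0845 .125 187.8 2
```

```text
now [ 0.6135 -0.0933  0.1609] yaw 187.46348429547004 tilt 1.5208696985351942 F [ 0.136   0.9134 -0.2353] w 0.02595659141082345 t 14.075
[-2.7  4.  17.9] [ 0.2  -0.73 -0.17]
[-2.5  4.1 17.9] [ 0.2  -0.73 -0.17]
```

Call:
play_rows --commands '[{"grip":1,"tx":-4,"ty":6,"tz":15,"rx":0.2,"ry":-0.8,"rz":-0.2},{"grip":1,"tx":0,"ty":2.5,"tz":15,"rx":0.2,"ry":-0.6,"rz":-0.2},{"grip":1,"tx":0,"ty":0,"tz":3,"rx":0,"ry":0,"rz":0},{"grip":1,"tx":0,"ty":0,"tz":0,"rx":0,"ry":0,"rz":0}]'

```text
time_s: 14.58
tool_pos: [0.6127, -0.0779, 0.1265]
tool_rot: [-0.003, -0.071, 0.997, 0.002]
ft_force: [-0.1, -0.1, -0.7]
width: 0.0257
```

```bash
python3 plan.py .6168 -.0845 .12 187.8 1
```

```text
now [ 0.6127 -0.0779  0.1265] yaw 188.11099268515207 tilt 0.3658256465451015 F [-0.0828 -0.1482 -0.7428] w 0.025739731388743924 t 14.575
[-3.2 -7.1  6.5] [ 0.24 -0.28  0.31]
```

Call:
play_rows --commands '[{"grip":1,"tx":-3,"ty":-6.5,"tz":3,"rx":0.2,"ry":-0.3,"rz":0.3},{"grip":1,"tx":0,"ty":0,"tz":1,"rx":0,"ry":0,"rz":0},{"grip":1,"tx":0,"ty":0,"tz":0,"rx":0,"ry":0,"rz":0}]'

```text
time_s: 14.95
tool_pos: [0.6177, -0.0841, 0.124]
tool_rot: [0.002, -0.068, 0.998, -0.0]
ft_force: [-0.5, 0.3, -1.3]
width: 0.0261
```

```bash
python3 plan.py .6168 -.0845 .112 187.8 1
```

```text
now [ 0.6177 -0.0841  0.124 ] yaw 187.82110861656736 tilt 0.1870753461493536 F [-0.5186  0.3015 -1.2548] w 0.02612160124519735 t 14.95
[ 1.  -0.3 12. ] [-0.03  0.18  0.02]
```

Call:
play_rows --commands '[{"grip":1,"tx":1,"ty":-0.3,"tz":4.5,"rx":0,"ry":0.1,"rz":0},{"grip":1,"tx":0,"ty":0,"tz":4.5,"rx":0,"ry":0.1,"rz":0},{"grip":1,"tx":0,"ty":0,"tz":3,"rx":0,"ry":0,"rz":0},{"grip":1,"tx":0,"ty":0,"tz":0,"rx":0,"ry":0,"rz":0},{"grip":1,"tx":0,"ty":0,"tz":0,"rx":0,"ry":0,"rz":0}]'

```text
time_s: 15.58
tool_pos: [0.6167, -0.0848, 0.1111]
tool_rot: [-0.0, -0.068, 0.998, -0.0]
ft_force: [-0.9, -0.4, -0.5]
width: 0.0257
```

```bash
python3 plan.py .6168 -.0845 .110 187.8 1
```

```text
now [ 0.6167 -0.0848  0.1111] yaw 187.7870746391441 tilt 0.04373777713681027 F [-0.8503 -0.3995 -0.494 ] w 0.025674060802589195 t 15.575
[-0.2  0.3  1.1] [-0.02 -0.04 -0.01]
```

Call:
play_rows --commands '[{"grip":1,"tx":0,"ty":0,"tz":1.2,"rx":0,"ry":0,"rz":0},{"grip":1,"tx":0,"ty":0,"tz":0,"rx":0,"ry":0,"rz":0},{"grip":-0.1,"tx":0,"ty":0,"tz":0,"rx":0,"ry":0,"rz":0},{"grip":-0.1,"tx":0,"ty":0,"tz":0,"rx":0,"ry":0,"rz":0},{"grip":-0.1,"tx":0,"ty":0,"tz":0,"rx":0,"ry":0,"rz":0},{"grip":-0.1,"tx":0,"ty":0,"tz":-20,"rx":0,"ry":0,"rz":0},{"grip":-0.1,"tx":0,"ty":0,"tz":-50,"rx":0,"ry":0,"rz":0},{"grip":-0.1,"tx":0,"ty":0,"tz":-30,"rx":0,"ry":0,"rz":0},{"grip":-0.1,"tx":0,"ty":0,"tz":0,"rx":0,"ry":0,"rz":0}]'

```text
time_s: 16.7
tool_pos: [0.6178, -0.0851, 0.2175]
tool_rot: [0.002, -0.068, 0.998, -0.001]
ft_force: [-0.6, 0.1, 0.9]
width: 0.0517
```

```bash
python3 -c "
from h import *
shot('wrist','w7')"; python3 chk.py w7 318 196 blue; python3 plan.py .4275 -.1095 .22 179.6 5
```

```text
bar (317.0, 194.0) 1660 [ 0.6158 -0.0845] len 65.0 wid px 27.0 yaw 187.8
pad (316.5, 193.0) 2692 [ 0.6165 -0.0849] len 80.2 wid px 38.0 yaw 187.8
bar-pad mm [-0.6739  0.4227]
now [ 0.6171 -0.0849  0.2158] yaw 187.79396903049712 tilt 0.07585692000374292 F [-0.4623  0.586   0.1422] w 0.05172838255173883 t 16.75
[38.2  0.3 -0.9] [-0.01  0.01  1.64]
[38.2 -0.8 -0.9] [-0.01  0.01  1.64]
[38.2 -1.9 -0.9] [-0.01  0.01  1.64]
[38.1 -3.  -0.8] [-0.01  0.01  1.64]
[38.  -4.1 -0.8] [-0.01  0.01  1.64]
```

View pics/w7.png

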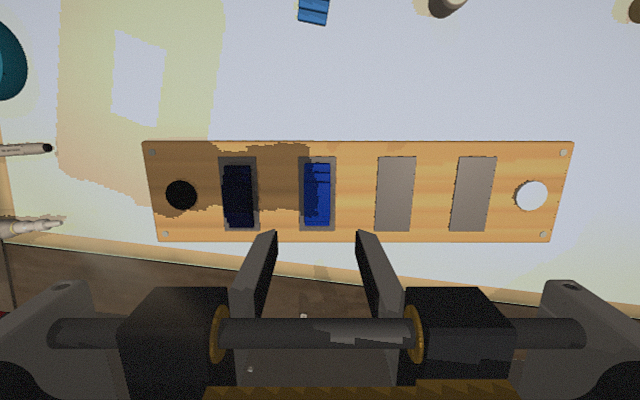

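Cobalt at (317,194) sits on pad_3, within 1 mm of centre. Navy at (238,196) is on pad_4. Next is sky.

Call:
play_rows --commands '[{"grip":-0.1,"tx":20,"ty":0,"tz":0,"rx":0,"ry":0,"rz":1.5},{"grip":-0.1,"tx":38,"ty":-1,"tz":0,"rx":0,"ry":0,"rz":1.7},{"grip":-0.1,"tx":38,"ty":-2,"tz":0,"rx":0,"ry":0,"rz":1.7},{"grip":-0.1,"tx":38,"ty":-3,"tz":0,"rx":0,"ry":0,"rz":1.7},{"grip":-0.1,"tx":38,"ty":-4,"tz":0,"rx":0,"ry":0,"rz":1.7},{"grip":-0.1,"tx":16,"ty":-2,"tz":0,"rx":0,"ry":0,"rz":0},{"grip":-0.1,"tx":0,"ty":0,"tz":0,"rx":0,"ry":0,"rz":0},{"grip":-0.1,"tx":0,"ty":0,"tz":0,"rx":0,"ry":0,"rz":0}]'

```text
time_s: 17.75
tool_pos: [0.4186, -0.1067, 0.2052]
tool_rot: [-0.008, 0.007, 1.0, 0.003]
ft_force: [0.4, -0.0, 0.1]
width: 0.0514
```

```bash
python3 -c "
from h import *
shot('wrist','w8')"; python3 plan.py .4275 -.1095 .15 179.6 2;python3 wb.py w8 318 197 blue
```

```text
now [ 0.4187 -0.1067  0.2051] yaw 179.23257006414582 tilt 1.04191234789249 F [-0.6782  0.1509 -1.22  ] w 0.0516453393295006 t 17.8
[-4.9 -1.5 27.5] [ 0.18 -0.49 -0.19]
[-4.7 -1.4 27.5] [ 0.18 -0.49 -0.19]
w8 blue px 311.5 208.5 area 1558 ctr [ 0.4272 -0.11  ] len 64.7 wid 26.1 27.1 yaw 179.01
```

View pics/w8.png

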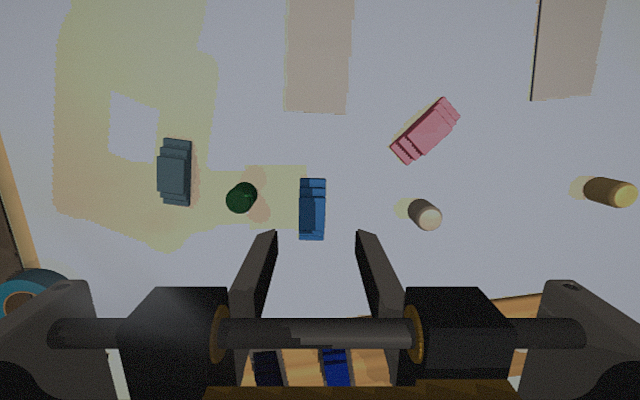

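Call:
play_rows --commands '[{"grip":-0.1,"tx":-5,"ty":-2,"tz":28,"rx":0.2,"ry":-0.5,"rz":0},{"grip":-0.1,"tx":-4,"ty":-1.5,"tz":28,"rx":0.2,"ry":-0.5,"rz":0},{"grip":-0.1,"tx":0,"ty":0,"tz":5,"rx":0,"ry":0,"rz":0},{"grip":-0.1,"tx":0,"ty":0,"tz":0,"rx":0,"ry":0,"rz":0}]'

```text
time_s: 18.3
tool_pos: [0.431, -0.1105, 0.1434]
tool_rot: [0.002, 0.006, 1.0, -0.001]
ft_force: [0.7, -0.7, 0.2]
width: 0.0518
```

```bash
python3 -c "
from h import *
shot('wrist','w9')"; python3 plan.py .4272 -.1100 .10 179.2 1;python3 wb.py w9 318 217 blue
```

```text
now [ 0.4311 -0.1106  0.1437] yaw 179.34872937648242 tilt 0.287119376271983 F [-0.6962 -0.0169 -0.0379] w 0.0514633960657848 t 18.35
[ 4.1  0.6 43.7] [-0.12  0.26  0.15]
w9 blue px 317.5 213.5 area 2493 ctr [ 0.4273 -0.1094] len 64.6 wid 26.6 28.2 yaw 179.41
```

Call:
play_rows --commands '[{"grip":-0.1,"tx":4,"ty":0.8,"tz":18,"rx":-0.1,"ry":0.3,"rz":0},{"grip":-0.1,"tx":1,"ty":0,"tz":18,"rx":0,"ry":0.2,"rz":0},{"grip":-0.1,"tx":0.5,"ty":0,"tz":3,"rx":0,"ry":0,"rz":0},{"grip":-0.1,"tx":0,"ty":0,"tz":0,"rx":0,"ry":0,"rz":0}]'

```text
time_s: 18.85
tool_pos: [0.4295, -0.1113, 0.1085]
tool_rot: [0.002, 0.005, 1.0, -0.002]
ft_force: [-0.3, -1.0, 0.3]
width: 0.0516
```

```bash
python3 plan.py .4273 -.1096 .0998 179.3 1
```

```text
now [ 0.4295 -0.1113  0.1085] yaw 179.38924687447505 tilt 0.35131679730280424 F [-0.2712 -0.9962  0.3425] w 0.05155303337583756 t 18.85
[2.2 1.7 8.7] [-0.25  0.25  0.09]
```

Call:
play_rows --commands '[{"grip":-0.1,"tx":2.2,"ty":1.7,"tz":5,"rx":-0.2,"ry":0.3,"rz":0.1},{"grip":-0.1,"tx":0,"ty":0,"tz":3,"rx":0,"ry":0,"rz":0},{"grip":-0.1,"tx":0,"ty":0,"tz":0,"rx":0,"ry":0,"rz":0}]'

```text
time_s: 19.23
tool_pos: [0.4284, -0.11, 0.1018]
tool_rot: [0.001, 0.006, 1.0, -0.001]
ft_force: [0.5, 0.8, 0.0]
width: 0.052
```

```bash
python3 plan.py .4273 -.1096 .0998 179.3 1
```

```text
now [ 0.4284 -0.11    0.1018] yaw 179.2857746317101 tilt 0.17297801145678168 F [0.4761 0.8471 0.0211] w 0.051977009660143444 t 19.225
[1.1 0.4 2. ] [-0.13  0.12 -0.01]
```

Call:
play_rows --commands '[{"grip":-0.1,"tx":1.1,"ty":0.4,"tz":2,"rx":-0.1,"ry":0.1,"rz":0},{"grip":-0.1,"tx":0,"ty":0,"tz":0,"rx":0,"ry":0,"rz":0},{"grip":1,"tx":0,"ty":0,"tz":0,"rx":0,"ry":0,"rz":0},{"grip":1,"tx":0,"ty":0,"tz":0,"rx":0,"ry":0,"rz":0},{"grip":1,"tx":0,"ty":0,"tz":0,"rx":0,"ry":0,"rz":0},{"grip":1,"tx":0,"ty":0,"tz":0,"rx":0,"ry":0,"rz":0}]'

```text
time_s: 19.98
tool_pos: [0.4274, -0.1096, 0.0998]
tool_rot: [0.0, 0.006, 1.0, -0.0]
ft_force: [0.4, 0.3, -0.4]
width: 0.0259
```

```bash
python3 - <<'E'
from plan import *
from cell import manip
s=dict(manip.sense()); print(s['tool_pos'])
s['tool_pos']=np.array(s['tool_pos'])+[0,0,.095]
plan(.6058,-.0055,.18,187.8,5,s)
E
```

```text
[ 0.4274 -0.1096  0.0998]
now [ 0.4274 -0.1096  0.1948] yaw 179.28697154462301 tilt 0.03951166627743049 F [ 0.406   0.2982 -0.3652] w 0.025863194975213107 t 19.975
[-35.4  21.3   3. ] [-0.01  0.01 -1.7 ]
[-36.   20.2   3. ] [-0.01  0.01 -1.7 ]
[-36.6  19.1   3. ] [-0.01  0.01 -1.7 ]
[-37.2  18.    3. ] [-0.01  0.01 -1.7 ]
[-37.7  16.9   3. ] [-0.01  0.01 -1.7 ]
```

Call:
play_rows --commands '[{"grip":1,"tx":0,"ty":0,"tz":-30,"rx":0,"ry":0,"rz":0},{"grip":1,"tx":0,"ty":0,"tz":-50,"rx":0,"ry":0,"rz":0},{"grip":1,"tx":-15,"ty":9,"tz":-10,"rx":0,"ry":0,"rz":-1},{"grip":1,"tx":-35.5,"ty":21,"tz":0,"rx":0,"ry":0,"rz":-1.7},{"grip":1,"tx":-36,"ty":20,"tz":0,"rx":0,"ry":0,"rz":-1.7},{"grip":1,"tx":-36.5,"ty":19,"tz":0,"rx":0,"ry":0,"rz":-1.7},{"grip":1,"tx":-37,"ty":18,"tz":3,"rx":0,"ry":0,"rz":-1.7},{"grip":1,"tx":-16,"ty":8,"tz":3,"rx":0,"ry":0,"rz":-0.7},{"grip":1,"tx":0,"ty":0,"tz":0,"rx":0,"ry":0,"rz":0},{"grip":1,"tx":0,"ty":0,"tz":0,"rx":0,"ry":0,"rz":0}]'

```text
time_s: 21.22
tool_pos: [0.6013, 0.0023, 0.1759]
tool_rot: [-0.006, -0.071, 0.997, 0.002]
ft_force: [-0.7, 0.2, -0.4]
width: 0.026
```

```bash
python3 plan.py .6058 -.0055 .125 187.8 2
```

```text
now [0.6013 0.0023 0.1759] yaw 188.1974082187087 tilt 0.7348048829791886 F [-0.7272  0.1693 -0.449 ] w 0.02601192475957186 t 21.225
[-2.  -4.3 25.4] [ 0.15 -0.34  0.2 ]
[-1.8 -4.2 25.4] [ 0.15 -0.34  0.2 ]
```

Call:
play_rows --commands '[{"grip":1,"tx":-2,"ty":-5,"tz":22,"rx":0.2,"ry":-0.3,"rz":0.2},{"grip":1,"tx":0,"ty":-3,"tz":22,"rx":0.1,"ry":-0.2,"rz":0.2},{"grip":1,"tx":0,"ty":0,"tz":5,"rx":0,"ry":0,"rz":0},{"grip":1,"tx":0,"ty":0,"tz":0,"rx":0,"ry":0,"rz":0}]'

```text
time_s: 21.72
tool_pos: [0.6017, -0.0071, 0.1259]
tool_rot: [-0.002, -0.066, 0.998, -0.0]
ft_force: [0.1, 0.3, -1.1]
width: 0.0258
```

```bash
python3 plan.py .6058 -.0055 .12 187.8 1
```

```text
now [ 0.6017 -0.0071  0.1259] yaw 187.61483035582123 tilt 0.24383541332603578 F [ 0.0722  0.2746 -1.1427] w 0.025801302314068075 t 21.725
[-4.3  1.1  5.9] [-0.01 -0.24 -0.19]
```

Call:
play_rows --commands '[{"grip":1,"tx":-4,"ty":1.1,"tz":3,"rx":0,"ry":-0.2,"rz":-0.2},{"grip":1,"tx":0,"ty":0,"tz":3,"rx":0,"ry":0,"rz":0},{"grip":1,"tx":0,"ty":0,"tz":0,"rx":0,"ry":0,"rz":0}]'

```text
time_s: 22.1
tool_pos: [0.6069, -0.0056, 0.1218]
tool_rot: [0.002, -0.068, 0.998, -0.0]
ft_force: [-0.2, -0.2, -1.0]
width: 0.0256
```

```bash
python3 plan.py .6058 -.0055 .111 187.8 1
```

```text
now [ 0.6069 -0.0056  0.1218] yaw 187.82114792580225 tilt 0.18775095038905704 F [-0.1785 -0.2103 -0.9595] w 0.025640293530051768 t 22.1
[ 1.1  0.3 10.8] [-0.07  0.18  0.02]
```

Call:
play_rows --commands '[{"grip":1,"tx":1,"ty":0,"tz":4,"rx":0,"ry":0.1,"rz":0},{"grip":1,"tx":0,"ty":0,"tz":4,"rx":0,"ry":0.1,"rz":0},{"grip":1,"tx":0,"ty":0,"tz":3,"rx":0,"ry":0,"rz":0},{"grip":1,"tx":0,"ty":0,"tz":0,"rx":0,"ry":0,"rz":0},{"grip":1,"tx":0,"ty":0,"tz":0,"rx":0,"ry":0,"rz":0}]'

```text
time_s: 22.72
tool_pos: [0.6059, -0.0056, 0.1102]
tool_rot: [-0.0, -0.068, 0.998, -0.001]
ft_force: [0.8, 0.3, -0.6]
width: 0.0259
```

```bash
python3 plan.py .6058 -.0055 .110 187.8 1
```

```text
now [ 0.6059 -0.0056  0.1102] yaw 187.83927873636523 tilt 0.07494130328880001 F [ 0.7562  0.3168 -0.6083] w 0.02588785426146548 t 22.725
[0.1 0.2 0.2] [-0.07 -0.02  0.04]
```

Call:
play_rows --commands '[{"grip":1,"tx":0,"ty":0,"tz":0.5,"rx":0,"ry":0,"rz":0},{"grip":1,"tx":0,"ty":0,"tz":0,"rx":0,"ry":0,"rz":0},{"grip":-0.1,"tx":0,"ty":0,"tz":0,"rx":0,"ry":0,"rz":0},{"grip":-0.1,"tx":0,"ty":0,"tz":0,"rx":0,"ry":0,"rz":0},{"grip":-0.1,"tx":0,"ty":0,"tz":0,"rx":0,"ry":0,"rz":0},{"grip":-0.1,"tx":0,"ty":0,"tz":-20,"rx":0,"ry":0,"rz":0},{"grip":-0.1,"tx":0,"ty":0,"tz":-50,"rx":0,"ry":0,"rz":0},{"grip":-0.1,"tx":0,"ty":0,"tz":-30,"rx":0,"ry":0,"rz":0},{"grip":-0.1,"tx":0,"ty":0,"tz":0,"rx":0,"ry":0,"rz":0}]'

```text
time_s: 23.85
tool_pos: [0.6071, -0.0057, 0.2171]
tool_rot: [0.002, -0.068, 0.998, -0.001]
ft_force: [0.3, 0.2, -0.5]
width: 0.0519
```

```bash
python3 -c "
from h import *
shot('wrist','w10')"; python3 chk.py w10 318 194 blue
python3 - <<'E'
from h import *
import m1
c=m1.ct; hsv=cv2.cvtColor(c['img'],cv2.COLOR_RGB2HSV).astype(int)
m=((hsv[...,0]>85)&(hsv[...,0]<108)&(hsv[...,1]>38)).astype(np.uint8); z=np.zeros_like(m); z[250:295,410:450]=1; m&=z
n,l,st,ce=cv2.connectedComponentsWithStats(m); i=1+np.argmax(st[1:,4]); ys,xs=np.nonzero(l==i)
r=cv2.minAreaRect(np.c_[xs,ys].astype(np.float32)); w=onplane(c,T_of(c),cv2.boxPoints(r),.009)
print(len(xs),w.mean(0),[np.linalg.norm(w[i]-w[i+1]) for i in (0,1)],[np.degrees(np.arctan2(*(w[i]-w[i+1])[[1,0]]))%180 for i in (0,1)])
E
python3 plan.py .385 -.235 .22 170 7
```

```text
bar (316.5, 195.0) 1679 [ 0.6061 -0.0056] len 65.0 wid px 28.0 yaw 187.9
pad (316.5, 193.0) 2703 [ 0.6057 -0.0056] len 80.1 wid px 38.0 yaw 187.9
bar-pad mm [0.4428 0.0637]
363 [ 0.3877 -0.2416  0.009 ] [np.float64(0.06457333675436713), np.float64(0.028759334903887268)] [np.float64(170.8936587600593), np.float64(83.66835081434866)]
now [ 0.6063 -0.0056  0.2155] yaw 187.83517385488003 tilt 0.11829546453616104 F [-0.3588 -0.0805 -0.4088] w 0.05182695459343064 t 23.9
[ 35.8 -28.2  -0.6] [-0.01  0.01  2.55]
[ 34.5 -29.7  -0.6] [-0.01  0.01  2.55]
[ 33.1 -31.2  -0.6] [-0.01  0.01  2.55]
[ 31.7 -32.7  -0.6] [-0.01  0.01  2.55]
[ 30.2 -34.   -0.6] [-0.01  0.01  2.55]
[ 28.7 -35.4  -0.6] [-0.01  0.01  2.55]
[ 27.1 -36.6  -0.6] [-0.01  0.01  2.55]
```

View pics/w10.png

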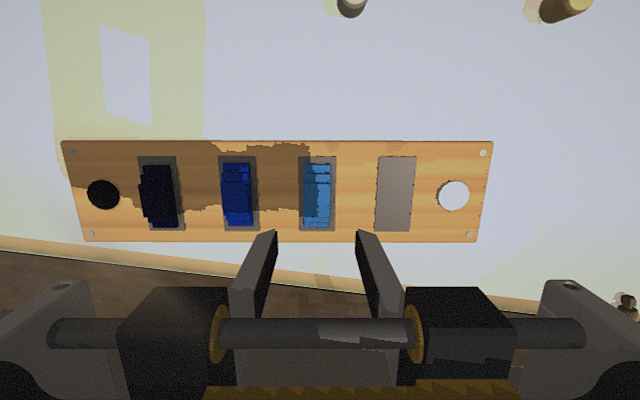

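Sky at (317,195) sits on pad_2, within 0.5 mm of centre. Last is pale, at about (0.388, -0.240).

Call:
play_rows --commands '[{"grip":-0.1,"tx":18,"ty":-14,"tz":0,"rx":0,"ry":0,"rz":1.5},{"grip":-0.1,"tx":35,"ty":-30,"tz":0,"rx":0,"ry":0,"rz":2.5},{"grip":-0.1,"tx":34,"ty":-31,"tz":0,"rx":0,"ry":0,"rz":2.5},{"grip":-0.1,"tx":33,"ty":-32,"tz":0,"rx":0,"ry":0,"rz":2.5},{"grip":-0.1,"tx":31,"ty":-33,"tz":0,"rx":0,"ry":0,"rz":2.5},{"grip":-0.1,"tx":30,"ty":-35,"tz":0,"rx":0,"ry":0,"rz":2.5},{"grip":-0.1,"tx":28,"ty":-37,"tz":0,"rx":0,"ry":0,"rz":2},{"grip":-0.1,"tx":8,"ty":-18,"tz":0,"rx":0,"ry":0,"rz":0},{"grip":-0.1,"tx":0,"ty":0,"tz":0,"rx":0,"ry":0,"rz":0},{"grip":-0.1,"tx":0,"ty":0,"tz":0,"rx":0,"ry":0,"rz":0}]'

```text
time_s: 25.15
tool_pos: [0.3744, -0.238, 0.2025]
tool_rot: [-0.01, 0.075, 0.997, 0.005]
ft_force: [-0.3, -0.4, -0.1]
width: 0.0518
```

```bash
python3 -c "
from h import *
shot('wrist','w11')"; python3 plan.py .3877 -.2405 .15 172 2;python3 wb.py w11 318 200 pale
```

```text
now [ 0.3745 -0.2378  0.2025] yaw 171.40797346784473 tilt 1.2331529988302434 F [ 0.3322 -0.0246 -0.6446] w 0.051818457838498415 t 25.2
[-7.3 -0.5 26.1] [ 0.23 -0.57 -0.3 ]
[-7.  -0.5 26.2] [ 0.23 -0.57 -0.3 ]
w11 pale px 312.0 214.5 area 1556 ctr [ 0.3874 -0.2423] len 64.7 wid 27.0 28.1 yaw 171.17
```

View pics/w11.png

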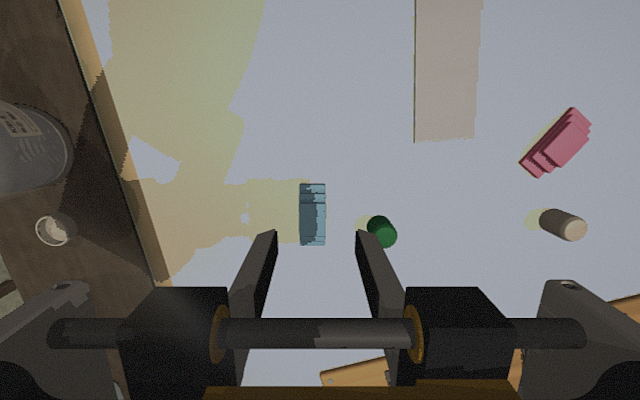

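```bash
python3 plan.py .3875 -.242 .15 171.2 2
```

```text
now [ 0.3745 -0.2378  0.2025] yaw 171.40797346784473 tilt 1.2331529988302434 F [ 0.3322 -0.0246 -0.6446] w 0.051818457838498415 t 25.2
[-7.3 -1.3 26.1] [ 0.23 -0.57  0.1 ]
[-7.  -1.2 26.2] [ 0.23 -0.57  0.1 ]
```

Call:
play_rows --commands '[{"grip":-0.1,"tx":-7,"ty":-1.5,"tz":24,"rx":0.2,"ry":-0.6,"rz":0.1},{"grip":-0.1,"tx":-5,"ty":-1.2,"tz":26,"rx":0.2,"ry":-0.5,"rz":0.1},{"grip":-0.1,"tx":0,"ty":0,"tz":5,"rx":0,"ry":0,"rz":0},{"grip":-0.1,"tx":0,"ty":0,"tz":0,"rx":0,"ry":0,"rz":0}]'

```text
time_s: 25.7
tool_pos: [0.3882, -0.2393, 0.1464]
tool_rot: [0.0, 0.074, 0.997, 0.0]
ft_force: [-0.0, 0.0, -0.4]
width: 0.0516
```

```bash
python3 -c "
from h import *
shot('wrist','w12')"; python3 plan.py .3875 -.2420 .10 171.2 1;python3 wb.py w12 318 215 pale
```

```text
now [ 0.3882 -0.2394  0.1466] yaw 171.55277944862303 tilt 0.07528441539039767 F [ 0.4156  0.2065 -0.2819] w 0.0517339152659215 t 25.75
[ 0.3 -2.7 46.6] [0.04 0.06 0.35]
w12 pale px 312.0 216.5 area 2396 ctr [ 0.3871 -0.2422] len 64.1 wid 26.3 27.8 yaw 171.4
```

View pics/w12.png

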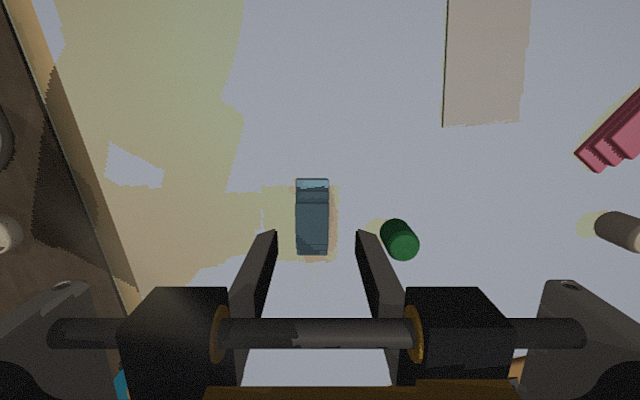

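Pale is at (312,216) between the fingers, and the green pot is clear of the right finger. I go down to (0.3873, -0.2422).

Call:
play_rows --commands '[{"grip":-0.1,"tx":1,"ty":-2.7,"tz":18,"rx":0,"ry":0.1,"rz":0.2},{"grip":-0.1,"tx":1,"ty":0,"tz":18,"rx":0,"ry":0.2,"rz":0},{"grip":-0.1,"tx":0.5,"ty":0,"tz":5,"rx":0,"ry":0.1,"rz":0},{"grip":-0.1,"tx":0,"ty":0,"tz":0,"rx":0,"ry":0,"rz":0}]'

```text
time_s: 26.25
tool_pos: [0.3881, -0.2434, 0.1092]
tool_rot: [0.0, 0.075, 0.997, -0.002]
ft_force: [-0.6, 0.1, 0.1]
width: 0.0518
```

```bash
python3 plan.py .3873 -.2422 .0998 171.3 1
```

```text
now [ 0.3881 -0.2434  0.1092] yaw 171.432269918603 tilt 0.24994194579401485 F [-0.6252  0.0791  0.0968] w 0.05181191204606025 t 26.25
[1.  1.1 9.4] [-0.24  0.06  0.13]
```

Call:
play_rows --commands '[{"grip":-0.1,"tx":1,"ty":1,"tz":5,"rx":-0.2,"ry":0.1,"rz":0.1},{"grip":-0.1,"tx":0,"ty":0,"tz":3.5,"rx":0,"ry":0,"rz":0},{"grip":-0.1,"tx":0,"ty":0,"tz":0,"rx":0,"ry":0,"rz":0}]'

```text
time_s: 26.62
tool_pos: [0.3882, -0.2431, 0.1019]
tool_rot: [0.001, 0.076, 0.997, -0.001]
ft_force: [-0.2, 0.9, 0.5]
width: 0.0518
```

```bash
python3 plan.py .3873 -.2422 .0998 171.3 1
```

```text
now [ 0.3882 -0.2431  0.1019] yaw 171.32923540872196 tilt 0.1850202177636683 F [-0.2422  0.9454  0.4619] w 0.051751967545039766 t 26.625
[1.  0.7 2.1] [-0.14  0.12  0.03]
```

Call:
play_rows --commands '[{"grip":-0.1,"tx":1,"ty":0.7,"tz":2,"rx":-0.1,"ry":0.1,"rz":0},{"grip":-0.1,"tx":0,"ty":0,"tz":0,"rx":0,"ry":0,"rz":0},{"grip":1,"tx":0,"ty":0,"tz":0,"rx":0,"ry":0,"rz":0},{"grip":1,"tx":0,"ty":0,"tz":0,"rx":0,"ry":0,"rz":0},{"grip":1,"tx":0,"ty":0,"tz":0,"rx":0,"ry":0,"rz":0},{"grip":1,"tx":0,"ty":0,"tz":0,"rx":0,"ry":0,"rz":0}]'

```text
time_s: 27.38
tool_pos: [0.3874, -0.2423, 0.1]
tool_rot: [0.0, 0.076, 0.997, -0.0]
ft_force: [-0.5, -0.7, 0.1]
width: 0.0257
```

```bash
python3 - <<'E'
from plan import *
from cell import manip
s=dict(manip.sense()); print(s['tool_pos'])
s['tool_pos']=np.array(s['tool_pos'])+[0,0,.1]
plan(.595,.0735,.18,187.8,8,s)
E
```

```text
[ 0.3874 -0.2423  0.1   ]
now [ 0.3874 -0.2423  0.2   ] yaw 171.3306327770172 tilt 0.06327140908237577 F [-0.4776 -0.6693  0.0812] w 0.025724526584872467 t 27.375
[-19.7  42.9   2.5] [-0.01  0.   -2.06]
[-21.2  42.2   2.5] [-0.01  0.   -2.06]
[-22.7  41.4   2.5] [-0.01  0.   -2.06]
[-24.2  40.6   2.5] [-0.01  0.   -2.06]
[-25.6  39.7   2.5] [-0.01  0.   -2.06]
[-27.1  38.7   2.5] [-0.01  0.   -2.06]
[-28.4  37.7   2.5] [-0.01  0.   -2.06]
[-29.8  36.7   2.5] [-0.01  0.   -2.06]
```

Call:
play_rows --commands '[{"grip":1,"tx":0,"ty":0,"tz":-30,"rx":0,"ry":0,"rz":0},{"grip":1,"tx":0,"ty":0,"tz":-55,"rx":0,"ry":0,"rz":0},{"grip":1,"tx":-10,"ty":22,"tz":-10,"rx":0,"ry":0,"rz":-1},{"grip":1,"tx":-20,"ty":43,"tz":0,"rx":0,"ry":0,"rz":-2},{"grip":1,"tx":-22,"ty":42,"tz":0,"rx":0,"ry":0,"rz":-2},{"grip":1,"tx":-23,"ty":41,"tz":0,"rx":0,"ry":0,"rz":-2},{"grip":1,"tx":-25,"ty":40,"tz":0,"rx":0,"ry":0,"rz":-2},{"grip":1,"tx":-26,"ty":39,"tz":0,"rx":0,"ry":0,"rz":-2},{"grip":1,"tx":-28,"ty":38,"tz":0,"rx":0,"ry":0,"rz":-2},{"grip":1,"tx":-27,"ty":35,"tz":0,"rx":0,"ry":0,"rz":-2},{"grip":1,"tx":-8,"ty":10,"tz":0,"rx":0,"ry":0,"rz":-1},{"grip":1,"tx":0,"ty":0,"tz":0,"rx":0,"ry":0,"rz":0}]'

```text
time_s: 28.88
tool_pos: [0.5918, 0.0715, 0.1968]
tool_rot: [-0.0, -0.067, 0.998, -0.001]
ft_force: [-0.5, -0.2, -0.5]
width: 0.0257
```

```bash
python3 plan.py .595 .0735 .125 187.8 2
```

```text
now [0.5918 0.0715 0.1968] yaw 187.68492472910984 tilt 0.1005918478962893 F [-0.5243 -0.2377 -0.4506] w 0.025657697256486228 t 28.875
[-1.7  0.8 35.9] [-0.05 -0.01 -0.06]
[-1.7  0.8 35.9] [-0.05 -0.01 -0.06]
```

Call:
play_rows --commands '[{"grip":1,"tx":-2,"ty":1,"tz":28,"rx":0,"ry":0,"rz":0},{"grip":1,"tx":0,"ty":0.5,"tz":28,"rx":0,"ry":0.2,"rz":0},{"grip":1,"tx":1,"ty":0,"tz":12,"rx":0,"ry":0.2,"rz":0},{"grip":1,"tx":0,"ty":0,"tz":0,"rx":0,"ry":0,"rz":0},{"grip":1,"tx":0,"ty":0,"tz":0,"rx":0,"ry":0,"rz":0}]'

```text
time_s: 29.5
tool_pos: [0.5909, 0.0674, 0.1286]
tool_rot: [-0.004, -0.064, 0.998, -0.002]
ft_force: [0.5, -0.0, -0.5]
width: 0.0256
```

```bash
python3 plan.py .595 .0735 .12 187.8 1
```

```text
now [0.5909 0.0674 0.1286] yaw 187.31108719315003 tilt 0.5184221763894444 F [ 0.4851 -0.0051 -0.4557] w 0.02562087031201224 t 29.5
[-4.9  5.6  8.6] [-0.22 -0.47 -0.49]
```

Call:
play_rows --commands '[{"grip":1,"tx":-4.5,"ty":5.5,"tz":3,"rx":-0.2,"ry":-0.4,"rz":-0.4},{"grip":1,"tx":0,"ty":0,"tz":3,"rx":0,"ry":0,"rz":0},{"grip":1,"tx":0,"ty":0,"tz":0,"rx":0,"ry":0,"rz":0},{"grip":1,"tx":0,"ty":0,"tz":0,"rx":0,"ry":0,"rz":0}]'

```text
time_s: 30.0
tool_pos: [0.5966, 0.0739, 0.1249]
tool_rot: [0.002, -0.068, 0.998, -0.0]
ft_force: [0.0, 0.3, -0.9]
width: 0.0259
```

```bash
python3 plan.py .595 .0735 .111 187.8 1
```

```text
now [0.5966 0.0739 0.1249] yaw 187.74799940578967 tilt 0.23756487321800346 F [ 0.0215  0.2738 -0.9324] w 0.025865490227753172 t 30.0
[ 1.6 -0.1 13.9] [-0.05  0.23 -0.05]
```

Call:
play_rows --commands '[{"grip":1,"tx":1.5,"ty":0,"tz":5,"rx":0,"ry":0.2,"rz":0},{"grip":1,"tx":0,"ty":0,"tz":4,"rx":0,"ry":0.1,"rz":0},{"grip":1,"tx":0,"ty":0,"tz":3.5,"rx":0,"ry":0,"rz":0},{"grip":1,"tx":0,"ty":0,"tz":0,"rx":0,"ry":0,"rz":0},{"grip":1,"tx":0,"ty":0,"tz":0,"rx":0,"ry":0,"rz":0}]'

```text
time_s: 30.62
tool_pos: [0.5947, 0.0736, 0.111]
tool_rot: [-0.001, -0.068, 0.998, -0.0]
ft_force: [-0.2, -0.6, -0.3]
width: 0.0261
```

```bash
python3 plan.py .595 .0735 .110 187.8 1
```

```text
now [0.5947 0.0736 0.111 ] yaw 187.75033096009935 tilt 0.1499863800717423 F [-0.2403 -0.6155 -0.3076] w 0.026060182288233178 t 30.625
[-0.3 -0.2  1. ] [-0.05 -0.14 -0.05]
```

Call:
play_rows --commands '[{"grip":1,"tx":-0.2,"ty":0,"tz":1.2,"rx":0,"ry":-0.1,"rz":0},{"grip":1,"tx":0,"ty":0,"tz":0,"rx":0,"ry":0,"rz":0},{"grip":-0.1,"tx":0,"ty":0,"tz":0,"rx":0,"ry":0,"rz":0},{"grip":-0.1,"tx":0,"ty":0,"tz":0,"rx":0,"ry":0,"rz":0},{"grip":-0.1,"tx":0,"ty":0,"tz":0,"rx":0,"ry":0,"rz":0},{"grip":-0.1,"tx":0,"ty":0,"tz":-20,"rx":0,"ry":0,"rz":0},{"grip":-0.1,"tx":0,"ty":0,"tz":-50,"rx":0,"ry":0,"rz":0},{"grip":-0.1,"tx":0,"ty":0,"tz":-30,"rx":0,"ry":0,"rz":0},{"grip":-0.1,"tx":0,"ty":0,"tz":0,"rx":0,"ry":0,"rz":0}]'

```text
time_s: 31.75
tool_pos: [0.5961, 0.0737, 0.2172]
tool_rot: [0.002, -0.068, 0.998, -0.001]
ft_force: [1.3, -0.1, -0.2]
width: 0.0518
```

```bash
python3 -c "
from h import *
shot('wrist','w13')"; python3 chk.py w13 318 194 pale; python3 plan.py .4 .1 .30 187.8 4
```

```text
bar (316.0, 194.5) 1678 [0.5947 0.0735] len 66.0 wid px 27.0 yaw 187.7
pad (316.5, 193.0) 2684 [0.5947 0.074 ] len 80.1 wid px 38.0 yaw 187.8
bar-pad mm [ 0.0153 -0.5121]
now [0.5953 0.0737 0.2156] yaw 187.74617618425017 tilt 0.0967740046397961 F [-0.2284  0.1249 -0.0498] w 0.051528145678302884 t 31.8
[ 47.5  13.1 -21.2] [-0.02  0.02 -0.01]
[ 47.5  13.1 -21.2] [-0.02  0.02 -0.01]
[ 47.5  13.1 -21.1] [-0.02  0.02 -0.01]
[ 47.5  13.1 -21.1] [-0.02  0.02 -0.01]
```

View pics/w13.png

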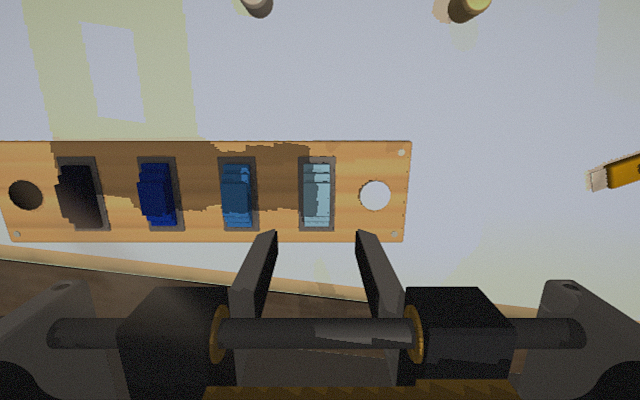

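Pale at (316,194) sits on pad_1, within 0.5 mm of centre. I back the arm off for a final look from the fixed cameras.

Call:
play_rows --commands '[{"grip":-0.1,"tx":0,"ty":5,"tz":-25,"rx":0,"ry":0,"rz":0},{"grip":-0.1,"tx":20,"ty":30,"tz":-25,"rx":0,"ry":0,"rz":0},{"grip":-0.1,"tx":35,"ty":40,"tz":-20,"rx":0,"ry":0,"rz":0},{"grip":-0.1,"tx":35,"ty":40,"tz":-10,"rx":0,"ry":0,"rz":0},{"grip":-0.1,"tx":35,"ty":40,"tz":0,"rx":0,"ry":0,"rz":0},{"grip":-0.1,"tx":15,"ty":20,"tz":0,"rx":0,"ry":0,"rz":0},{"grip":-0.1,"tx":0,"ty":0,"tz":0,"rx":0,"ry":0,"rz":0}]'

```text
time_s: 32.67
tool_pos: [0.4239, 0.2313, 0.2879]
tool_rot: [-0.009, -0.066, 0.998, -0.001]
ft_force: [0.7, 0.8, -0.2]
width: 0.0517
```

```bash
python3 -c "
from h import *
for n in('top','side'):
    s,c=shot(n,n+'9')
    im=c['img'][:,:,::-1]; im=im[120:300,170:450] if n=='top' else im[160:330,200:430]
    cv2.imwrite('pics/%s9c.png'%n,cv2.resize(im,None,fx=2.8,fy=2.8,interpolation=cv2.INTER_CUBIC))
print(s['time_s'],s['tool_pos'],s['width'])"
python3 - <<'E'
from h import *
c=dict(np.load('pics/top9.npz'));T=T_of(c)
P={'pad1':(.595,.0735),'pad2':(.6058,-.0055),'pad3':(.6168,-.0845),'pad4':(.6277,-.1634)}
hsv=cv2.cvtColor(c['img'],cv2.COLOR_RGB2HSV).astype(int)
for k,p in P.items():
    u,v=np.int32(np.round(proj(c,T,[*p,.028])[0])); print(k,(u,v),hsv[v-1:v+2,u-1:u+2].reshape(-1,3).mean(0))
E
```

```text
32.725 [0.4245 0.2307 0.2878] 0.051627278950416834
pad1 (np.int32(288), np.int32(174)) [ 98.2222  46.1111 185.5556]
pad2 (np.int32(323), np.int32(170)) [105.7778 121.6667 168.4444]
pad3 (np.int32(358), np.int32(166)) [117.     130.7778 139.7778]
pad4 (np.int32(393), np.int32(162)) [146.7778  22.2222  62.5556]
```

View pics/top9c.png

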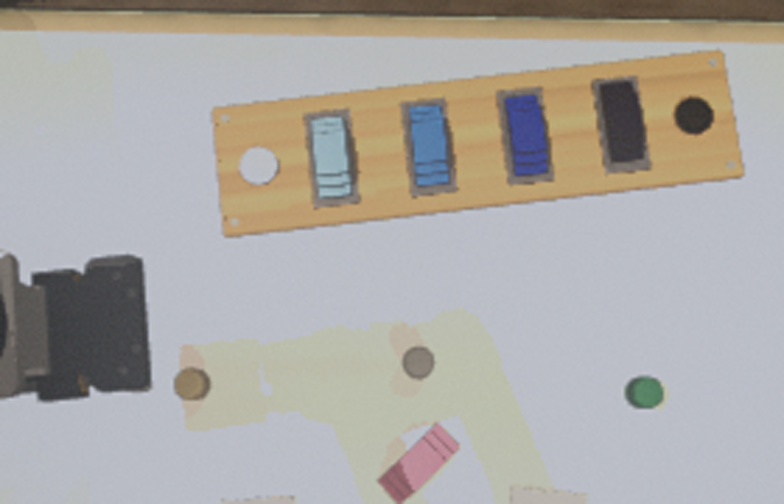

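View pics/side9c.png

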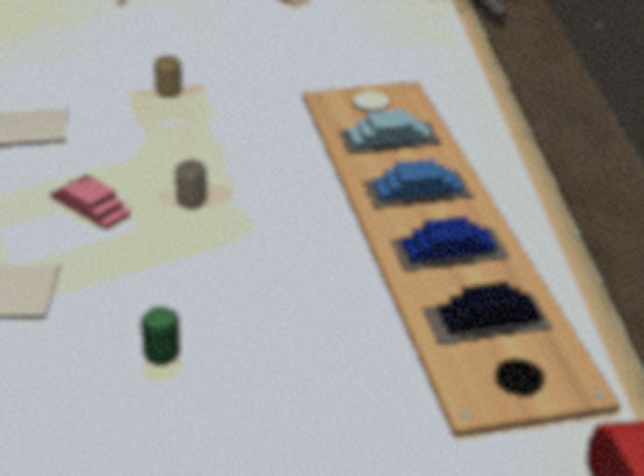

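Both views show the bars flat with the step up, navy at the black disc through to pale at the white disc. The pots are upright and the pink bar has not moved.

```bash
python3 -c "
from cell import manip
print(manip.finish_job())"
```

```text
the job is handed in; nothing more can be done
None
```

All four bars are on their pads in shade order, flat with the highest step up. Navy is on pad_4 next to the black disc, then cobalt on pad_3, sky on pad_2 and pale on pad_1 next to the white disc. All are released, and the job was handed in at about 33 s of the 104 s allowed.

- **Centring:** in the wrist pictures taken after each release, navy was about 1.6 mm off its pad centre and the other three were under 1 mm. The bars were aligned with the pads to about 0.1°.
- **Fixed cameras:** the last top and side views show the right order. The three pots were standing, the pink look-alike had not moved, and the arm was clear of everything.
- **Disagreement:** the top and side cameras together put the pad and bar heights about 3 mm too low. The wrist camera's sizes at the stated pad height came out right (about 38 x 81 mm), so I used that height. The forces read at placing were small, at most about 2 N.

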